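Load the free test cradle and bring the probe round

TASK

On the test station one of the two leaning cradles is still empty: take the waiting module with the cooling fins (not the smooth one) out of its stand, seat it fully in the empty cradle without dropping it, and let go. Then slide the hanging probe carriage along the bent rail, round its bends, right up against the stop at the end of the cradle you have just loaded, and let it hang there. Leave the other two modules and everything else on the bench where they are.

Things in the scene. Friction and masses are not known exactly. Their poses are not given: they have to be found in the camera images.
- module_fins_center (a point): Waiting module with cooling fins: seven fins from bottom to top over its whole far (+x) face; in one of the two separate stands. Bare aluminium slab 24 thick x 84 wide (y) x 120 mm high, about 0.35 kg, leaning 30 deg: in this frame its long axis is (-0.5, 0, 0.866), its thickness direction (0.866, 0, 0.5). Point: the slab's centre. Only its top 65 mm stick out of the pocket: pinch it there across the thickness.
- module_smooth_center (a point): The other waiting module, with a smooth far face with dark window and two sockets, in the other stand; not to be used. Bare aluminium slab 24 thick x 84 wide (y) x 120 mm high, about 0.35 kg, leaning 30 deg: in this frame its long axis is (-0.5, 0, 0.866), its thickness direction (0.866, 0, 0.5). Point: the slab's centre.
- module_tested_center (a point): The finned module already under test, in one of the station's two cradles; stays there. Bare aluminium slab 24 thick x 84 wide (y) x 120 mm high, about 0.35 kg, leaning 30 deg: in this frame its long axis is (-0.5, 0, 0.866), its thickness direction (0.866, 0, 0.5). Point: the slab's centre.
- station: Aluminium base plate with two leaning cradles (125 mm left and right of its middle) and the bent rail beyond them. Origin: plate's underside, between the cradles; x away from the robot, z up. Rail: 10 mm round steel bar, all at 155 mm height, symmetric, free underneath from stop to stop. It is fixed.
- stand_fins: Stand of the waiting finned module: one pocket like the station's cradles, fixed. Origin on the bench below the middle of the pocket's ledge; the pocket leans to its own -x. Ledge 45 mm up.
- stand_smooth: Stand of the waiting smooth module: same as the other stand.
- carriage_ring (a point): Probe carriage, 0.16 kg: centre of its ring (bore 26, outside 38, 20 mm long along the rail). It hangs loose on the rail, centre 8 mm below the rail's axis, a steel probe reaching 77 mm below this point. y along the rail, z up. Slides freely, can turn and tip some degrees, cannot come off.
- carriage_tab (a point): Centre of the carriage's upright black grip tab, 44 mm above the ring's centre: 14 mm thick across the rail (x), 26 mm wide along the rail (y), 48 mm high (18 to 66 mm above the ring's centre).
- seat_left (a point): The station's left (+y) cradle: where a fully seated module's centre lies; axes as a seated module's. Pocket leaning 30 deg to -x: ledge 60 mm below this point along the lean, back plate 55 mm high on the -x side, front lip 14 and side cheeks 20 mm high; inside 92 wide, 32 mm deep: a module has 4 mm spare each side, 8 mm in front when it leans on the plate.
- bend_in_left (a point): Rail axis at its inner left corner (45 deg). Between the two inner corners the rail is straight along the station's y; from here it runs straight to the outer corner.
- bend_out_left (a point): Rail axis at its outer left corner (45 deg): from here it runs straight outward along the station's y, beyond the left cradle, to the stop.
- stop_left (a point): Where the hanging ring's centre lies when the ring touches the rail's left stop, a dark steel disc of 36 mm diameter (its face is 11 mm further out; this point is 8 mm below the rail's axis).
- seat_right (a point): The station's right (-y) cradle: where a fully seated module's centre lies; axes as a seated module's. Pocket leaning 30 deg to -x: ledge 60 mm below this point along the lean, back plate 55 mm high on the -x side, front lip 14 and side cheeks 20 mm high; inside 92 wide, 32 mm deep: a module has 4 mm spare each side, 8 mm in front when it leans on the plate.
- bend_in_right (a point): Rail axis at its inner right corner (45 deg). Between the two inner corners the rail is straight along the station's y; from here it runs straight to the outer corner.
- bend_out_right (a point): Rail axis at its outer right corner (45 deg): from here it runs straight outward along the station's y, beyond the right cradle, to the stop.
- stop_right (a point): Where the hanging ring's centre lies when the ring touches the rail's right stop, a dark steel disc of 36 mm diameter (its face is 11 mm further out; this point is 8 mm below the rail's axis).
- spray_can: Bystander: plain steel can, 54 mm across, 115 mm high; origin at the centre of its underside.
- spool: Bystander: wire spool, 60 mm across, 46 mm high; origin at the centre of its underside.
- gearmotor: Bystander: gear motor, about 78 mm long and 36 mm high, on the station's base plate between cradles and rail; origin at the centre of its underside.
- multimeter: Bystander: flat grey multimeter, 85 x 165 x 34 mm; origin at the centre of its underside.
- screwdriver: Bystander: screwdriver lying flat, black handle; origin at the centre of its underside.
- cup: Bystander: white cup, 76 mm across, 90 mm high; origin at the centre of its underside.
- servo: Bystander: black servo motor, 55 x 20 x 42 mm; origin at the centre of its underside.
There are look-alikes about, which are no part of the job. Leave any yellow look-alike of the part that bears module_fins_center alone.

How it is judged:
On the way, in this order (a step that is already met when the one before it is completed fails the run):
1. the finned waiting module is seated in the empty cradle and released (((distance between module_fins_center and seat_left below 0.01 m and angle between module_fins_center's own z axis and vertical below 0.1 rad) or (distance between module_fins_center and seat_right below 0.01 m and angle between module_fins_center's own z axis and vertical below 0.1 rad)) and linear speed of module_fins below 0.02 m/s and contact force between the fingers and module_fins below 0.1 N), for 0.2 s.
2. the carriage is against the stop on the side of the newly loaded cradle ((((distance between module_fins_center and seat_left below 0.01 m and angle between module_fins_center's own z axis and vertical below 0.1 rad) and distance between carriage_ring and stop_left below 0.01 m) or ((distance between module_fins_center and seat_right below 0.01 m and angle between module_fins_center's own z axis and vertical below 0.1 rad) and distance between carriage_ring and stop_right below 0.01 m))), for 0.2 s.
At the end, for the whole second after the job is handed in: The finned waiting module rests in the formerly empty cradle (centre within 10 mm of the seat, upright frame within 0.1 rad) and the carriage's ring is within 10 mm of touching position at the stop on that same side; both at rest ((((distance between module_fins_center and seat_left below 0.01 m and angle between module_fins_center's own z axis and vertical below 0.1 rad) and distance between carriage_ring and stop_left below 0.01 m) or ((distance between module_fins_center and seat_right below 0.01 m and angle between module_fins_center's own z axis and vertical below 0.1 rad) and distance between carriage_ring and stop_right below 0.01 m)) and linear speed of module_fins below 0.02 m/s and linear speed of carriage below 0.05 m/s).
It fails at once if the finned module was dropped (moves faster than 0.4 m/s out of the fingers) (linear speed of module_fins above 0.4 m/s and contact force between the fingers and module_fins below 0.05 N).
It fails at once if one of the other two modules was moved more than 12 mm or tipped ((distance of module_tested_center from where it was at the start of the episode above 0.012 m or angle between module_tested_center's own z axis and vertical above 0.2 rad) or (distance of module_smooth_center from where it was at the start of the episode above 0.012 m or angle between module_smooth_center's own z axis and vertical above 0.2 rad)).
It fails at once if a bystander was pushed more than 30 mm (distance of any of spray_can, spool, gearmotor, multimeter, screwdriver, cup, servo from where it was at the start of the episode above 0.03 m).
It also fails if it takes over 58 s, if anything falls off the work surface, if the arm or the gripper's body presses on something with over 40 N, if the wrist force passes 120 N, or if a joint passes its speed limit or range.

ROBOT

A 7-joint arm with a two-finger parallel gripper is mounted at the origin on the work surface. World frame = base frame: x ahead of the robot, y to its left, z up, the work surface at z = 0. Lengths are in m, angles in rad, forces in N, time in s.
With the tool pointing down it reaches from about 0.35 to 0.9 m from the base axis. Payload 8.1 kg.
Tool frame: the origin (TCP) lies midway between the tips of the shut fingers; the grasp point (between the pads) lies 19 mm behind it (arm.pinch_z is the distance from the TCP to the grasp point, in m); z points along the fingers, y is the direction in which the jaws open and shut (so a half turn about z gives the same grasp; the last joint's range is limited). The gripper opens to 92 mm and grips with 3 to 60 N. Pads are 19 mm wide; open, the fingers measure 130 mm over their backs; the gripper's body (75 mm by 190 mm) begins 47 mm behind the grasp point.
Start: joints at [1.051, 0.434, 0.025, 1.573, -0.012, 1.134, -0.075], TCP at [0.253, -0.572, 0.227] pointing down, gripper open.
Joint ranges: [-2.62, 2.62], [-0.44, 2.09], [-1.27, 1.32], [0.08, 2.57], [-1.32, 4.46], [0.12, 2], [-2.74, 2.74]. Speed limits (rad/s): [2.22, 2.22, 3.01, 3.01, 3.14, 3.14, 3.14].

INTERFACE

Orientations are given as a rotation vector (axis times angle).
In Python, from cell import arm, eyes gives the robot as it stands.
- The arm moves only by the tool apply_moves, never from a script. Its argument "targets" is one flat list of numbers, 5 for each row, row after row: the closure, from 0 (fully open) to 1 (shut), then the shift along the tool's x, y, z each as a share of 40 cm, from -1 to 1, then the turn about the tool's z as a share of pi/2 rad, from -1 to 1. A call has 1 to 20 rows; each row shifts and turns the commanded pose from where the row before left it, along the tool's axes as they then stand; what a row does not reach is not made up. A row lasts 1/8 s, in which the tool goes at most 62.5 mm and 10.7 degrees, less where a joint would pass 70% of its speed; a pose out of reach is approached as far as the arm can. A call with a number of a shift or a turn outside -1 to 1 is refused whole. A call with a gripper value outside its range is refused whole. The fingers move at their own pace and stop on an object; "grip_force" is the grip in N (left out, the last holds). Time passes only in rows, so rows that do not move let the fingers close. It gives the time, the measured TCP pose, the force and the opening at its end, in the units of the state.
- arm.observe(): the state, without advancing time (a new reading comes with each control period).
- eyes.get_image(name): name is "scene" or "top"; returns the picture (480x640x3 uint8, red, green, blue); there is no depth.
- eyes.camera_params(name): a dict with "camera_matrix" (3x3 intrinsics, pixels), "xyz" and "attitude" of the camera in the world. Camera axes: x right, y down, z forward; pixel columns grow to the right and rows downward; lengths in m; the calibration is good to about 2 mm. A picture is of the moment at which its call begins. camera_params takes no time and is no camera call.
- arm.sign_off(): hands the job in, once; it reports no verdict.
The state is a dict: "clock": time; "joints": joint angles; "dq": joint speeds; "joint_efforts": joint torques, N m; "position": TCP position; "ee_rot": TCP orientation; "force": force on the tool from outside, world axes, zero at the start; "ft_torque": the same for the moment, N m; "width": opening from 0.0 (shut) to 1.0 (fully open).
Only numpy, scipy, OpenCV 4.12 (cv2) and the standard library are available. Lean on these libraries where they do the work, as an engineer would, in place of code of your own. Each camera call takes 0.05 s, during which the arm holds its last target.

## Working session

There is one attempt and no reset: what is moved stays moved. The work goes in short steps, Python scripts to look and compute and a tool call to move; the robot and the scene stay as the last step left them, time stands still between calls to the robot, and variables do not carry over. Pictures are saved under pics/ and viewed, and the job is handed in when it is done.

Besides the shell and the picture viewer there is one more tool, called after "Emit:" in YAML: its name, and indented under it one key for each argument. apply_moves: Moves the arm, as the interface text tells. Its arguments: {"type":"object","properties":{"targets":{"type":"array"},"grip_force":{"type":"number"}},"required":["targets"]}

```bash
ls; mkdir -p pics
python3 - <<'E'
from cell import arm, eyes
import cv2
for n in ("scene","top"):
    im=eyes.get_image(n); cv2.imwrite(f"pics/{n}0.png",im[:,:,::-1]); print(n,eyes.camera_params(n))
print(arm.observe()); print([a for a in dir(arm) if a[0]!='_'],arm.pinch_z)
E
```

```text
pics
scene {'camera_matrix': array([[434.04498031,   0.        , 312.01910055],
       [  0.        , 434.04498031, 245.96587593],
       [  0.        ,   0.        ,   1.        ]]), 'xyz': array([1.01885965, 0.41247267, 0.83636938]), 'attitude': array([-1.14358232, -2.4030632 ,  0.92268747])}
top {'camera_matrix': array([[523.01089327,   0.        , 327.45768409],
       [  0.        , 523.01089327, 237.07199402],
       [  0.        ,   0.        ,   1.        ]]), 'xyz': array([0.22566596, 0.00932711, 1.35708702]), 'attitude': array([-2.17856983,  2.00508432, -0.23259717])}
{'clock': 0.1, 'joints': array([ 1.05139442,  0.435184  ,  0.02498636,  1.57397442, -0.01158611,
        1.13400166, -0.0751133 ]), 'dq': array([-1.47897126e-04, -1.86123650e-03,  4.01092221e-04,  3.57849888e-04,
        1.41756363e-03,  1.12184459e-03, -1.83882530e-05]), 'joint_efforts': array([ 2.56662934e-03, -6.69125962e+01,  9.87918377e-01, -3.15146828e+01,
       -6.04847074e-02,  3.74031882e-02,  3.26489521e-05]), 'position': array([ 0.2527856 , -0.57111248,  0.22601679]), 'ee_rot': array([-3.07232211e+00, -6.49566674e-01,  6.87037529e-04]), 'force': array([-0.77836627,  0.50399682,  0.45407692]), 'ft_torque': array([-0.03179589,  0.00216057, -0.02289971]), 'width': 1.001128544664447}
['PlanningError', 'observe', 'pinch_z', 'sign_off'] 0.0188
```

View pics/scene0.png

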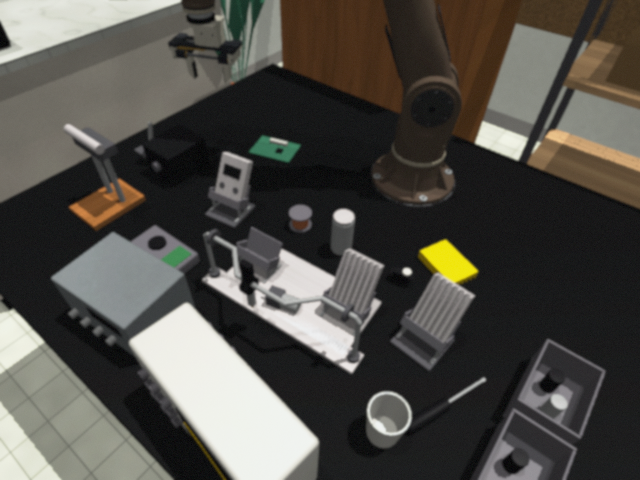

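View pics/top0.png

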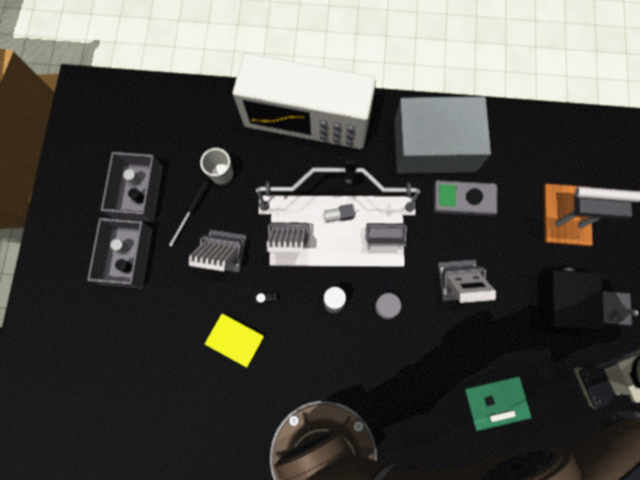

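```bash
cat > h.py <<'E'
import numpy as np, cv2
from scipy.spatial.transform import Rotation as R
from cell import arm, eyes
def cam(n):
    p=eyes.camera_params(n); return p['camera_matrix'],np.array(p['xyz']),R.from_rotvec(p['attitude']).as_matrix()
def proj(n,P):
    K,c,A=cam(n); q=(np.atleast_2d(P)-c)@A; q=q@K.T; return q[:,:2]/q[:,2:]
def ray(n,uv):
    K,c,A=cam(n); d=A@np.linalg.inv(K)@np.array([uv[0],uv[1],1.]); return c,d/np.linalg.norm(d)
def atz(n,uv,z):
    c,d=ray(n,uv); return c+d*(z-c[2])/d[2]
def tri(uv1,uv2):
    c1,d1=ray("scene",uv1); c2,d2=ray("top",uv2)
    A=np.stack([d1,-d2],1); t=np.linalg.lstsq(A,c2-c1,rcond=None)[0]
    a=c1+d1*t[0]; b=c2+d2*t[1]; return (a+b)/2, np.linalg.norm(a-b)
def crop(src,x0,y0,w,h,s,out):
    im=cv2.imread(src)[y0:y0+h,x0:x0+w]; im=cv2.resize(im,None,fx=s,fy=s,interpolation=cv2.INTER_CUBIC)
    im=cv2.convertScaleAbs(im,alpha=1.3,beta=25)
    for x in range((x0//20+1)*20,x0+w,20):
        cv2.putText(im,str(x),(int((x-x0)*s),10),0,.35,(0,255,255)); cv2.line(im,((int((x-x0)*s)),12),(int((x-x0)*s),18),(0,255,255))
    for y in range((y0//20+1)*20,y0+h,20):
        cv2.putText(im,str(y),(0,int((y-y0)*s)+4),0,.35,(0,255,255)); cv2.line(im,(24,int((y-y0)*s)),(30,int((y-y0)*s)),(0,255,255))
    cv2.imwrite(out,im)
E
python3 - <<'E'
from h import *
crop("pics/scene0.png",190,220,200,150,4,"pics/s_station.png")
crop("pics/top0.png",245,145,190,130,4.2,"pics/t_station.png")
crop("pics/scene0.png",380,230,110,140,4.2,"pics/s_fins.png")
crop("pics/top0.png",165,210,110,120,4.8,"pics/t_fins.png")
E
```

```text
(no output)
```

View pics/s_station.png

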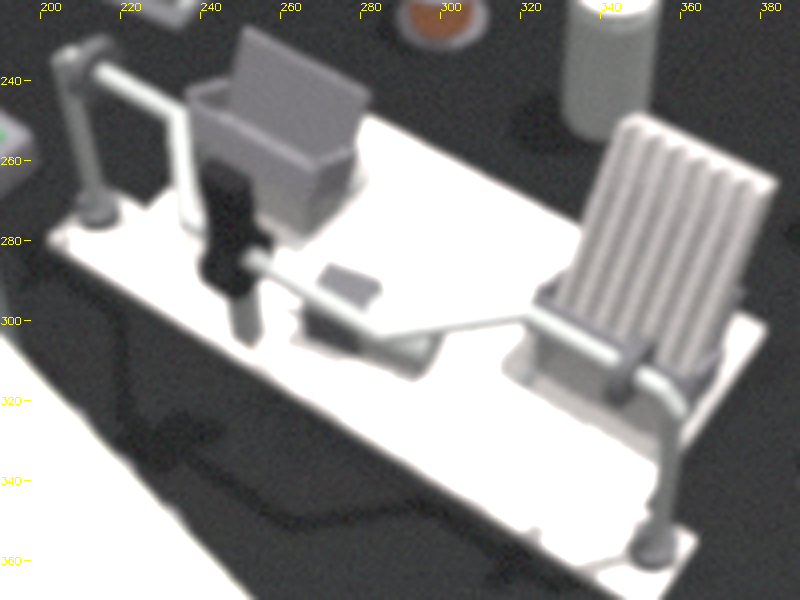

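View pics/t_station.png

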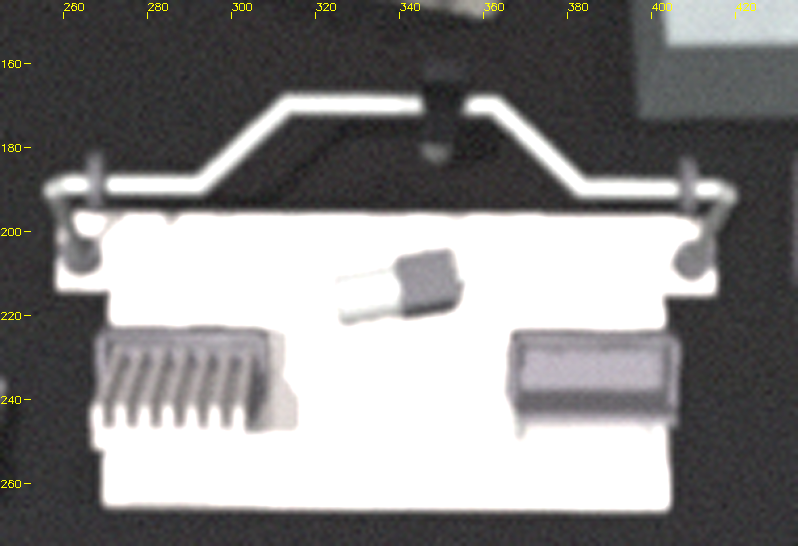

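View pics/s_fins.png

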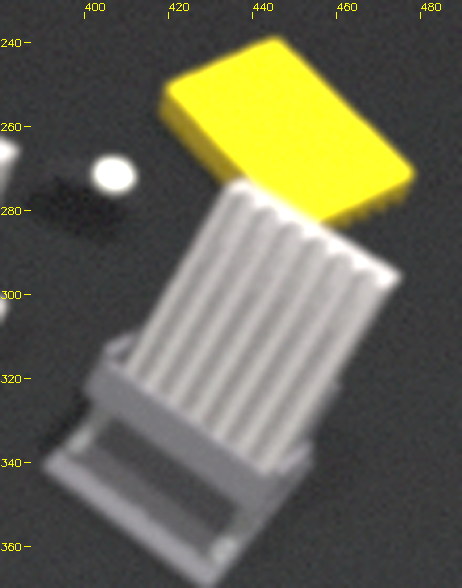

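View pics/t_fins.png

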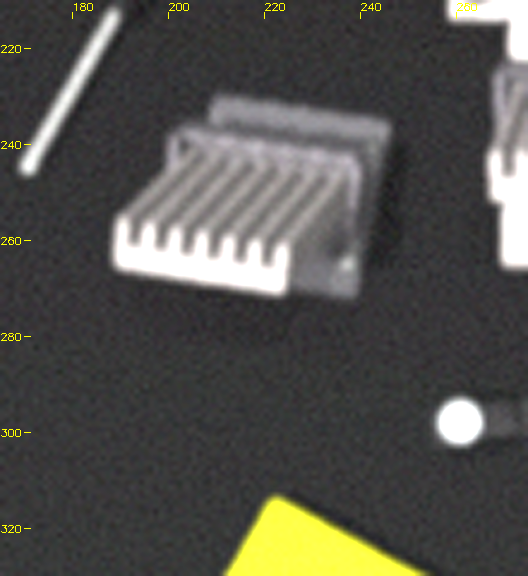

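Run:
```python
from h import *
import h
def crop2(src,x0,y0,w,h_,s,a,b):
    im=cv2.imread(src)[y0:y0+h_,x0:x0+w]; im=cv2.resize(im,None,fx=s,fy=s,interpolation=cv2.INTER_CUBIC)
    im=cv2.convertScaleAbs(im,alpha=a,beta=b)
    for x in range((x0//10+1)*10,x0+w,10):
        cv2.putText(im,str(x),(int((x-x0)*s),10),0,.35,(0,0,255)); cv2.line(im,((int((x-x0)*s)),12),(int((x-x0)*s),18),(0,0,255))
    for y in range((y0//10+1)*10,y0+h_,10):
        cv2.putText(im,str(y),(0,int((y-y0)*s)+4),0,.35,(0,0,255)); cv2.line(im,(24,int((y-y0)*s)),(30,int((y-y0)*s)),(0,0,255))
    return im
a=crop2("pics/top0.png",260,218,64,42,6.2,2.2,-310)
b=crop2("pics/top0.png",360,218,64,42,6.2,1.,0)
c=crop2("pics/scene0.png",320,240,64,42,6.2,1.2,-40)
d=crop2("pics/scene0.png",230,220,64,42,6.2,1.2,0)
cv2.imwrite("pics/z1.png",np.vstack([np.hstack([a,b]),np.hstack([c,d])]))
a=crop2("pics/top0.png",180,232,64,45,6.2,1.1,0)
b=crop2("pics/scene0.png",420,265,64,45,6.2,1.,0)
c=crop2("pics/top0.png",395,175,64,45,6.2,1.,0)
d=crop2("pics/scene0.png",195,220,64,45,6.2,1.2,0)
cv2.imwrite("pics/z2.png",np.vstack([np.hstack([a,b]),np.hstack([c,d])]))
```

```text
(no output)
```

View pics/z1.png

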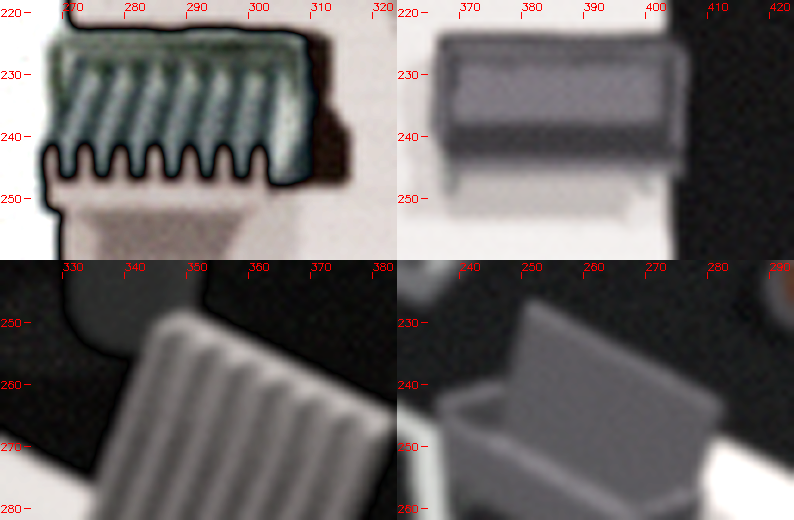

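View pics/z2.png

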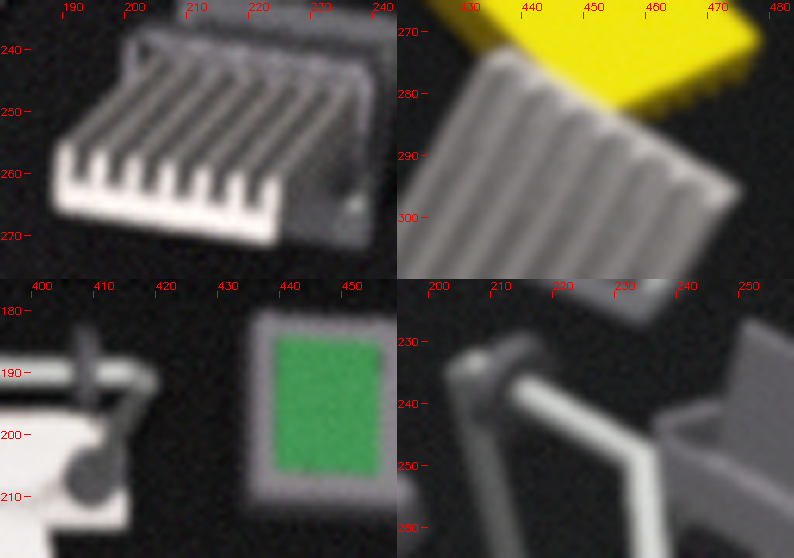

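```bash
cat >> h.py <<'E'
from scipy.optimize import least_squares
def modframe(yaw):
    Rz=R.from_euler('z',yaw).as_matrix()
    return Rz@np.array([-.5,0,.866025]), Rz@np.array([.866025,0,.5]), Rz@np.array([0,1.,0])
def modpt(p,a,b,c): # a along long, b thick, c width, p=x,y,z,yaw
    u,t,w=modframe(p[3]); return np.array(p[:3])+a*u+b*t+c*w
def fitmod(obs,p0,zfix=None):
    def f(p):
        return np.concatenate([(proj(n,modpt(p,*abc))[0]-uv) for n,abc,uv in obs])
    r=least_squares(f,p0,loss='soft_l1'); return r.x, f(r.x).reshape(-1,2)
E
python3 - <<'E'
from h import *
T=.06;h=.012;w=.042
fb=dict(fp=(T,h,w),fm=(T,h,-w),bp=(T,-h,w),bm=(T,-h,-w))
obs=[("top",fb['fp'],(189,255)),("top",fb['bp'],(188.7,265.7)),("top",fb['bm'],(224.5,271.2)),("top",fb['fm'],(225.2,260.7)),
("scene",fb['fm'],(434.3,274.8)),("scene",fb['bm'],(438.2,272.6)),("scene",fb['bp'],(475.6,295.4)),("scene",fb['fp'],(472.5,299))]
p,r=fitmod(obs,[.45,.25,.1,0]); print(p.round(4)); print(r.round(1).tolist())
led=modpt(p,-.06,0,0); print("ledge",led)
obs=[("top",fb['fp'],(267.4,241.7)),("top",fb['bp'],(267.1,251.4)),("top",fb['fm'],(300.5,241.4)),
("scene",fb['fm'],(345,250)),("scene",fb['bm'],(349.3,248)),("scene",fb['bp'],(384.5,265.8)),("scene",fb['fp'],(381.5,268.5))]
p,r=fitmod(obs,[.45,.1,.1,0]); print(p.round(4)); print(r.round(1).tolist())
print("ledge",modpt(p,-.06,0,0))
# rail points at z=.155 from top
off=(245,145)
for nm,q in dict(stopL=(95,185),outL=(203,184),inL=(289,104),inR=(497,104),outR=(582,188),stopR=(688,189)).items():
    uv=(off[0]+q[0]/4.2,off[1]+q[1]/4.2); print(nm,np.round(uv,1),atz("top",uv,.155).round(4))
so=(190,220)
for nm,q in dict(stopR=(88,62),outR=(180,112),inR=(190,222),inL=(378,330),outL=(530,308),stopL=(632,365)).items():
    uv=(so[0]+q[0]/4,so[1]+q[1]/4); print('scene',nm,np.round(uv,1),atz("scene",uv,.155).round(4))
for nm,q,z in (('pFL',(103,508),.01),('pFR',(670,510),.01)):
    uv=(off[0]+q[0]/4.2,off[1]+q[1]/4.2); print(nm,atz("top",uv,z).round(4))
E
```

```text
[ 0.4545  0.31    0.0956 -0.0634]
[[0.5, 0.8], [0.3, -0.4], [-0.5, -0.7], [-0.5, 0.2], [0.2, 0.2], [0.3, 0.2], [-0.1, 0.1], [-0.4, -0.7]]
ledge [0.48448822 0.30811097 0.04366299]
[0.5097 0.1359 0.0964 0.0881]
[[-0.5, -0.1], [0.1, -0.2], [2.0, -0.0], [0.4, 0.7], [0.7, 0.4], [0.2, -0.5], [-0.7, -0.5]]
ledge [0.53958817 0.13850799 0.04440968]
stopL [267.6 189. ] [0.6158 0.1883 0.155 ]
outL [293.3 188.8] [0.6215 0.1265 0.155 ]
inL [313.8 169.8] [0.6742 0.0815 0.155 ]
inR [363.3 169.8] [ 0.6841 -0.0387  0.155 ]
outR [383.6 189.8] [ 0.6371 -0.0908  0.155 ]
stopR [408.8 190. ] [ 0.6415 -0.1515  0.155 ]
scene stopR [212.  235.5] [ 0.6425 -0.1563  0.155 ]
scene outR [235. 248.] [ 0.6366 -0.0918  0.155 ]
scene inR [237.5 275.5] [ 0.6855 -0.0348  0.155 ]
scene inL [284.5 302.5] [0.6751 0.0806 0.155 ]
scene outL [322.5 297. ] [0.6193 0.1286 0.155 ]
scene stopL [348.  311.2] [0.6148 0.1855 0.155 ]
pFL [0.4534 0.1819 0.01  ]
pFR [ 0.4813 -0.1697  0.01  ]
```

Run:
```python
from h import *
T=.06;h=.012;w=.042
fb=dict(fp=(T,h,w),fm=(T,h,-w),bp=(T,-h,w),bm=(T,-h,-w))
obs=[("top",fb['fp'],(267.4,241.7)),("top",fb['bp'],(267.1,251.4)),("top",fb['fm'],(302,241.4)),
("scene",fb['fm'],(345,250)),("scene",fb['bm'],(349.3,248)),("scene",fb['bp'],(384.5,265.8)),("scene",fb['fp'],(381.5,268.5))]
for yaw in (.079,):
    def f(q): return np.concatenate([(proj(n,modpt([q[0],q[1],q[2],yaw],*abc))[0]-uv) for n,abc,uv in obs])
    r=least_squares(f,[.5,.13,.1],loss='soft_l1'); pt=[*r.x,yaw]; print(np.round(pt,4),f(r.x).round(1))
u,t,y=modframe(.079)
seat=np.array(pt[:3])-.25*y; print("seatR",seat)
im={n:cv2.imread(f"pics/{n}0.png") for n in("scene","top")}
S=5
def draw(n,p,pairs,col,off,img):
    for a,b in pairs:
        q=proj(n,[modpt(p,*a),modpt(p,*b)]); q=((q-off+.5)*S).astype(int); cv2.line(img,tuple(map(int,q[0])),tuple(map(int,q[1])),col,1)
def box(a0,a1,b0,b1,c0,c1):
    import itertools
    v=list(itertools.product((a0,a1),(b0,b1),(c0,c1)))
    return [(p,q) for i,p in enumerate(v) for q in v[i+1:] if sum(x!=z for x,z in zip(p,q))==1]
ps=[*seat,.079]; pf=[.4545,.31,.096,-.063]
pieces=[]
for n,x0,y0,p,W in (("top",355,210,ps,80),("scene",225,215,ps,80),("top",180,225,pf,80),("scene",400,265,pf,80)):
    img=cv2.resize(im[n][y0:y0+60,x0:x0+W],None,fx=S,fy=S,interpolation=cv2.INTER_CUBIC)
    off=np.array([x0,y0])
    if p is ps:
        draw(n,p,box(-.06,-.005,-.012,-.012,-.046,.046),(0,0,255),off,img)
        draw(n,p,box(-.06,-.046,.02,.02,-.046,.046),(0,255,0),off,img)
    else: draw(n,p,box(-.06,.06,-.012,.012,-.042,.042),(0,0,255),off,img)
    pieces.append(img)
cv2.imwrite("pics/ov.png",np.vstack([np.hstack(pieces[:2]),np.hstack(pieces[2:])]))
crop("pics/scene0.png",40,210,150,160,4,"pics/s_box.png")
for nm,uv,z in (("can",(335,298),.115),("spool",(388,305),.046),("servo?",(265,297),.04)): print(nm,atz("top",uv,z))
```

```text
[0.5096 0.1354 0.0962 0.079 ] [-0.4 -0.2  0.2 -0.3  0.6  0.2  0.4  0.5  0.7  0.3  0.1 -0.4 -0.9 -0.4]
seatR [ 0.52934007 -0.11385098  0.09619211]
can [0.37171493 0.00507344 0.115     ]
spool [ 0.37335561 -0.12853839  0.046     ]
servo? [0.36844206 0.18080054 0.04      ]
```

View pics/ov.png

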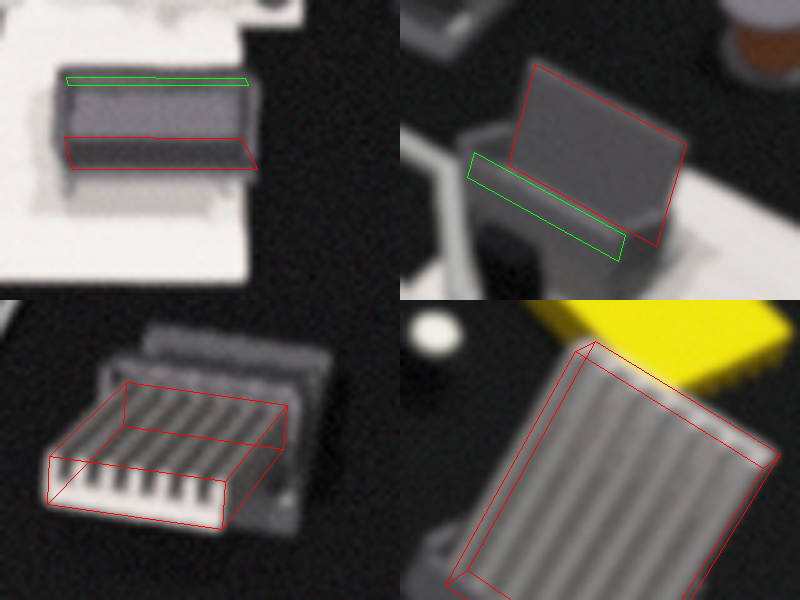

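View pics/s_box.png

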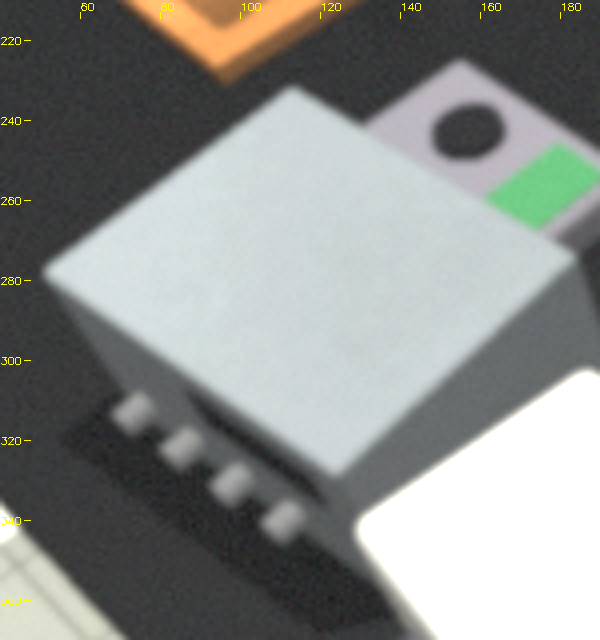

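Run:
```python
from h import *
crop("pics/top0.png",325,85,180,130,4.4,"pics/t_box.png")
crop("pics/scene0.png",195,225,80,100,6,"pics/s_car.png")
```

```text
(no output)
```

View pics/t_box.png

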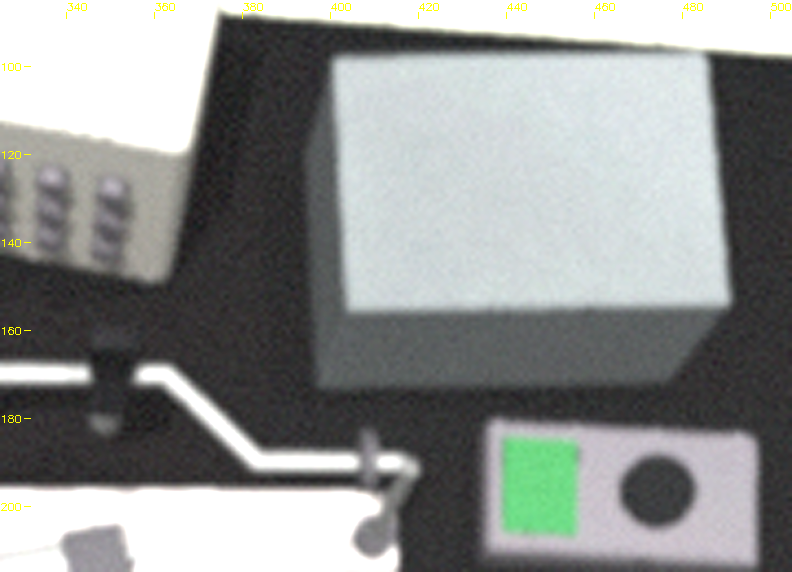

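View pics/s_car.png

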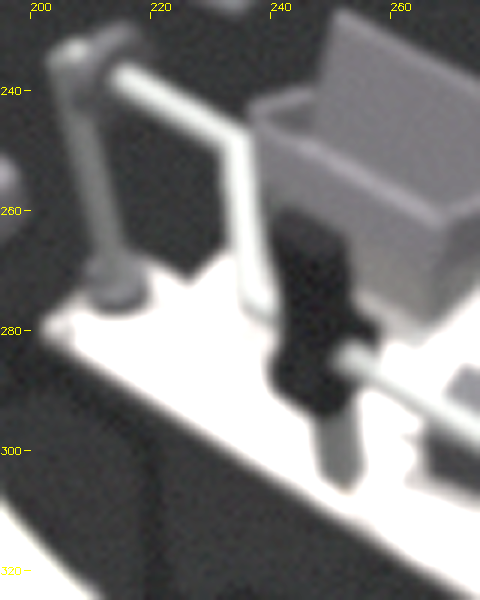

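Run:
```python
from h import *
print("box",tri((183,274),(403.5,155)),"base front corner",atz("top",(397.5,172.5),0))
print("box far corner",tri((123,328),(400.5,98)))
print("scope corner top-near",tri((131,340),(366.5,120)), "base", atz("top",(361,149),0))
for z in(.15,.17,.19): print(atz("top",(349,167),z),atz("scene",(245,272),z))
print("tab top", tri((244.5,263),(349.5,162)))
# rail line and carriage
print("probe tip/ tab", [atz("scene",(250.5,306),.07)])
```

```text
box (array([ 0.74165449, -0.13834346,  0.1313362 ]), np.float64(0.0032262039492639027)) base front corner [ 0.74301241 -0.13891782  0.        ]
box far corner (array([ 0.89641443, -0.12261784,  0.13305377]), np.float64(0.003145809285571043))
scope corner top-near (array([ 0.87337806, -0.06784396,  0.11196159]), np.float64(0.08565008570010675)) base [ 8.03667337e-01 -3.43205814e-02 -2.22044605e-16]
[ 0.69028081 -0.00342722  0.15      ] [ 0.66704023 -0.03287313  0.15      ]
[ 0.6825827  -0.00321589  0.17      ] [ 0.67729183 -0.01989628  0.17      ]
[ 0.67488458 -0.00300457  0.19      ] [ 0.68754344 -0.00691942  0.19      ]
tab top (array([ 0.68171729, -0.00596694,  0.21083222]), np.float64(0.007371938173466739))
probe tip/ tab [array([ 0.68457208, -0.01048652,  0.07      ])]
```

```bash
cat >> h.py <<'E'
def plan(cur_pos,rotm,targets,turn_deg=0):
    # print tool-frame shifts (share of .4) for successive world targets, axes rotm fixed
    p=np.array(cur_pos)
    for t in targets:
        d=rotm.T@(np.array(t)-p); s=d/.4; n=int(np.ceil(np.linalg.norm(d)/.058)); print("to",t,"tool mm",(d*1000).round(1),"rows",n,"share each",(s/n).round(4)); p=np.array(t)
def state():
    o=arm.observe(); Rm=R.from_rotvec(o['ee_rot']).as_matrix()
    print("t",round(o['clock'],2),"pos",o['position'].round(4),"toolx",Rm[:,0].round(3),"tooly",Rm[:,1].round(3),"yaw_y deg",round(np.degrees(np.arctan2(Rm[1,1],Rm[0,1])),2),"w",round(float(o['width']),3),"F",o['force'].round(2),"q",o['joints'].round(2))
    return o,Rm
E
python3 - <<'E'
from h import *
o,Rm=state(); plan(o['position'],Rm,[(.45,-.2,.27),(.45,.1,.27),(.442,.311,.24)])
E
```

```text
t 0.1 pos [ 0.2528 -0.5711  0.226 ] toolx [ 0.914  0.405 -0.   ] tooly [ 0.405 -0.914 -0.001] yaw_y deg -66.12 w 1.001 F [-0.78  0.5   0.45] q [ 1.05  0.44  0.02  1.57 -0.01  1.13 -0.08]
to (0.45, -0.2, 0.27) tool mm [ 330.5 -259.6  -43.7] rows 8 share each [ 0.1033 -0.0811 -0.0136]
to (0.45, 0.1, 0.27) tool mm [ 121.4 -274.3    0.4] rows 6 share each [ 0.0506 -0.1143  0.0002]
to (0.442, 0.311, 0.24) tool mm [  78.1 -196.1   30.3] rows 4 share each [ 0.0488 -0.1226  0.0189]
```

Emit:
apply_moves:
  targets: [0,0.1033,-0.0811,-0.0136,0,0,0.1033,-0.0811,-0.0136,0,0,0.1033,-0.0811,-0.0136,0,0,0.1033,-0.0811,-0.0136,0,0,0.1033,-0.0811,-0.0136,0,0,0.1033,-0.0811,-0.0136,0,0,0.1033,-0.0811,-0.0136,0,0,0.1033,-0.0811,-0.0136,0,0,0.0506,-0.1143,0,0,0,0.0506,-0.1143,0,0,0,0.0506,-0.1143,0,0,0,0.0506,-0.1143,0,0,0,0.0506,-0.1143,0,0,0,0.0506,-0.1143,0,0]

```text
clock: 1.85
position: [0.4498, 0.101, 0.2701]
ee_rot: [3.073, 0.649, -0.0]
force: [1.2, 0.6, 0.3]
width: 1.001
```

Good tracking. Next the hover and the turn: jaw axis needs to reach 86.4° (from -66.1°), i.e. +152.5° world = −152.5° about tool z.

Emit:
apply_moves:
  targets: [0,0.0488,-0.1226,0.0189,0,0,0.0488,-0.1226,0.0189,0,0,0.0488,-0.1226,0.0189,0,0,0.0488,-0.1226,0.0189,0,0,0,0,0,-0.113,0,0,0,0,-0.113,0,0,0,0,-0.113,0,0,0,0,-0.113,0,0,0,0,-0.113,0,0,0,0,-0.113,0,0,0,0,-0.113,0,0,0,0,-0.113,0,0,0,0,-0.113,0,0,0,0,-0.113,0,0,0,0,-0.113,0,0,0,0,-0.113,0,0,0,0,-0.113,0,0,0,0,-0.113,0,0,0,0,-0.113]

```text
clock: 4.22
position: [0.4422, 0.3102, 0.2396]
ee_rot: [-0.089, -3.14, 0.001]
force: [0.3, 0.4, -0.2]
width: 0.997
```

Run:
```python
from h import *
o,Rm=state(); plan(o['position'],Rm,[(.442,.311,.19)])
for n in("scene","top"): cv2.imwrite(f"pics/{n}1.png",eyes.get_image(n)[:,:,::-1])
crop("pics/scene1.png",380,170,140,140,4,"pics/c1.png")
crop("pics/top1.png",140,200,140,140,4,"pics/c2.png")
cv2.imwrite("pics/c12.png",cv2.resize(np.hstack([cv2.imread("pics/c1.png"),cv2.imread("pics/c2.png")]),None,fx=.7,fy=.7))
```

```text
t 4.22 pos [0.4422 0.3102 0.2396] toolx [-0.998  0.057  0.   ] tooly [ 0.057  0.998 -0.001] yaw_y deg 86.75 w 0.997 F [ 0.32  0.41 -0.18] q [ 0.07  0.52 -1.13  1.7   0.5   1.24  0.34]
to (0.442, 0.311, 0.19) tool mm [ 0.2  0.8 49.6] rows 1 share each [0.0005 0.002  0.1241]
```

View pics/c12.png

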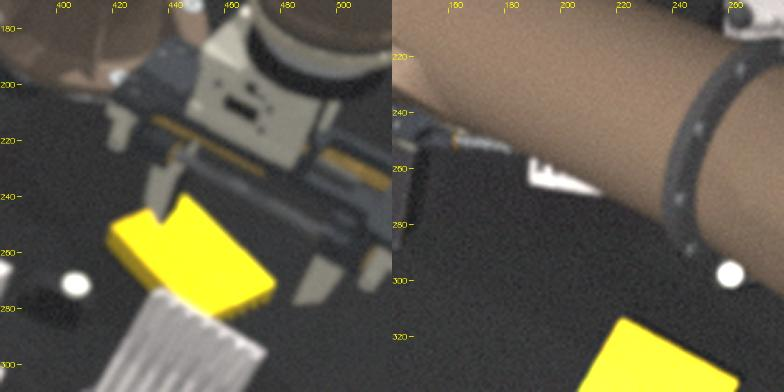

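Emit:
apply_moves:
  targets: [0,0,0.001,0.06,0.004,0,0,0.001,0.06,0]

```text
clock: 4.58
position: [0.4424, 0.3112, 0.1914]
ee_rot: [0.116, 3.139, -0.0]
force: [-0.5, -0.2, -0.8]
width: 1.0
```

Run:
```python
from h import *
o,Rm=state(); 
cv2.imwrite(f"pics/scene2.png",eyes.get_image("scene")[:,:,::-1])
crop("pics/scene2.png",400,205,110,110,6,"pics/c3.png")
P=o['position']
for s in(-1,1):
  for x in (-1,0,1): print(s,x,proj("scene",P+Rm[:,1]*s*.046+Rm[:,0]*x*.0095).round(1))
p=[.4545,.31,.096,-.063]
for s in(-1,1):print("slab top",[proj("scene",modpt(p,.06,b,s*.042)).round(1) for b in(.012,-.012)])
```

```text
t 4.58 pos [0.4424 0.3112 0.1914] toolx [-0.997  0.074 -0.   ] tooly [0.074 0.997 0.   ] yaw_y deg 85.76 w 1.0 F [-0.54 -0.16 -0.8 ] q [ 0.04  0.56 -1.09  1.77  0.55  1.15  0.27]
-1 -1 [[432.6 266.7]]
-1 0 [[435.3 263.9]]
-1 1 [[437.9 261.2]]
1 -1 [[475.4 293.3]]
1 0 [[478.  290.2]]
1 1 [[480.5 287.3]]
slab top [array([[434.5, 274.8]]), array([[438.6, 272.7]])]
slab top [array([[472.1, 298.1]]), array([[475.5, 295.4]])]
```

View pics/c3.png

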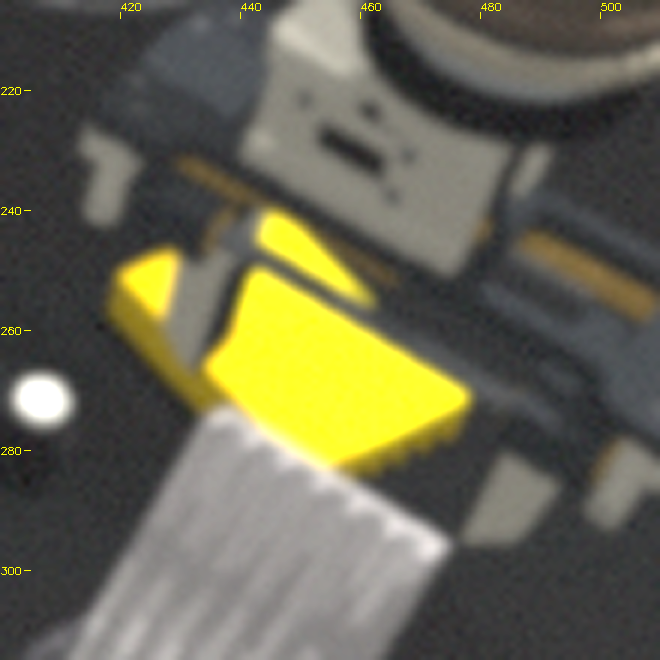

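Emit:
apply_moves:
  targets: [0,0,0,0.04,-0.006,0,0,0,0.04,0,0,0,0,0.04,0]

```text
clock: 5.0
position: [0.4424, 0.3114, 0.1432]
ee_rot: [0.094, 3.14, 0.0]
force: [-0.3, -0.1, -0.5]
width: 1.0
```

Run:
```python
from h import *
o,Rm=state(); 
cv2.imwrite(f"pics/scene3.png",eyes.get_image("scene")[:,:,::-1])
crop("pics/scene3.png",400,225,100,100,6,"pics/c4.png")
```

```text
t 5.0 pos [0.4424 0.3114 0.1432] toolx [-0.998  0.06  -0.   ] tooly [0.06  0.998 0.   ] yaw_y deg 86.56 w 1.0 F [-0.33 -0.05 -0.51] q [ 0.01  0.61 -1.05  1.82  0.61  1.07  0.24]
```

View pics/c4.png

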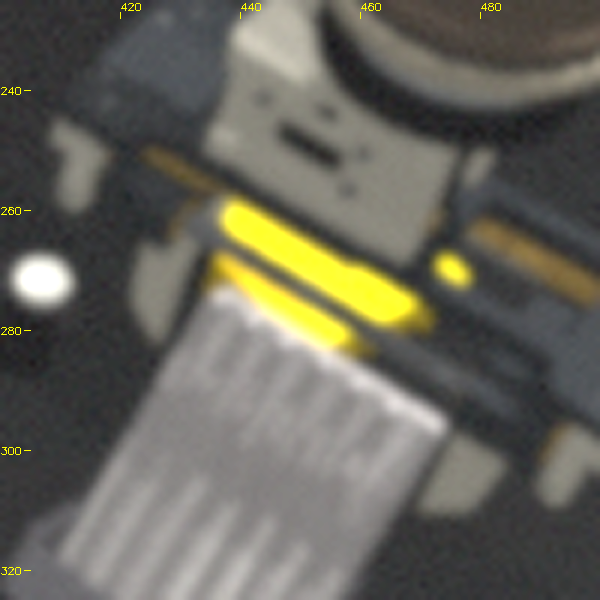

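Emit:
apply_moves:
  targets: [0,0,0,0.036,0,0,0,0,0.036,0,0,0,0,0.036,0,0,0,0,0,0]

```text
clock: 5.55
position: [0.4418, 0.3108, 0.0995]
ee_rot: [-0.093, -3.139, 0.002]
force: [-0.0, 0.9, -0.1]
width: 1.002
```

Emit:
apply_moves:
  targets: [0.15,0,0,0,0,0.3,0,0,0,0,0.5,0,0,0,0,0.5,0,0,0,0,0.5,0,0,0,0]
  grip_force: 50

```text
clock: 6.18
position: [0.4424, 0.3114, 0.101]
ee_rot: [0.093, 3.14, 0.0]
force: [0.5, -1.4, -0.2]
width: 0.911
```

Emit:
apply_moves:
  targets: [0.6,0.005,0,-0.0108,0,0.6,0.011,0,-0.0217,0,0.6,0,0,0,0]

```text
clock: 6.55
position: [0.4357, 0.312, 0.1146]
ee_rot: [0.092, 3.139, 0.0]
force: [0.3, -0.0, -3.5]
width: 0.911
```

Run:
```python
from h import *
o,Rm=state(); 
cv2.imwrite(f"pics/scene4.png",eyes.get_image("scene")[:,:,::-1])
crop("pics/scene4.png",385,230,110,130,5,"pics/c5.png")
```

```text
t 6.55 pos [0.4357 0.312  0.1146] toolx [-0.998  0.059 -0.001] tooly [0.059 0.998 0.   ] yaw_y deg 86.63 w 0.911 F [ 0.32 -0.   -3.5 ] q [-0.02  0.64 -1.03  1.87  0.64  1.01  0.19]
```

View pics/c5.png

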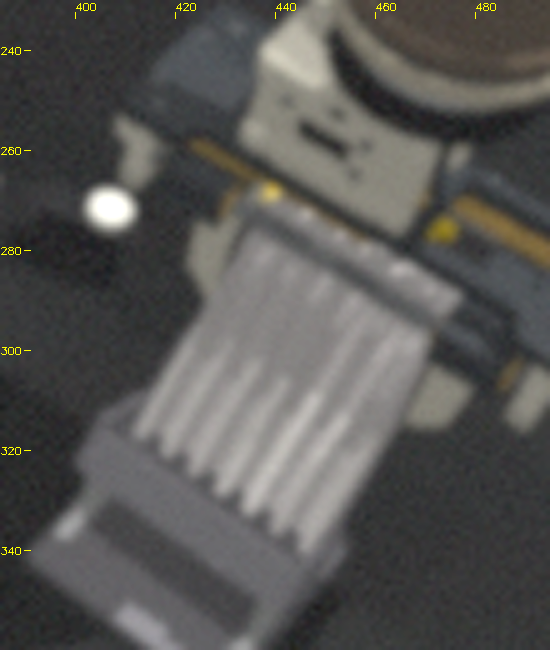

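Emit:
apply_moves:
  targets: [0.6,0.0175,0.001,-0.0325,0,0.6,0.0175,0.001,-0.0325,0,0.6,0.0175,0.001,-0.0325,0,0.6,0.0175,0.001,-0.0325,0,0.6,0,0,-0.05,0,0.6,0,0,-0.08,0,0.6,0,0,-0.08,0,0.6,0,0,-0.05,0,0.6,0,0,0,0]

```text
clock: 7.72
position: [0.4086, 0.3155, 0.2712]
ee_rot: [0.094, 3.138, 0.002]
force: [-0.4, -0.8, -3.6]
width: 0.915
```

Run:
```python
from h import *
o,Rm=state(); 
for n in("scene","top"): cv2.imwrite(f"pics/{n}5.png",eyes.get_image(n)[:,:,::-1])
crop("pics/scene5.png",370,180,140,170,4.5,"pics/c6.png")
```

```text
t 7.72 pos [0.4086 0.3155 0.2712] toolx [-0.998  0.06  -0.002] tooly [0.06  0.998 0.001] yaw_y deg 86.58 w 0.915 F [-0.43 -0.81 -3.56] q [ 0.08  0.45 -1.17  1.71  0.44  1.27  0.33]
```

View pics/c6.png

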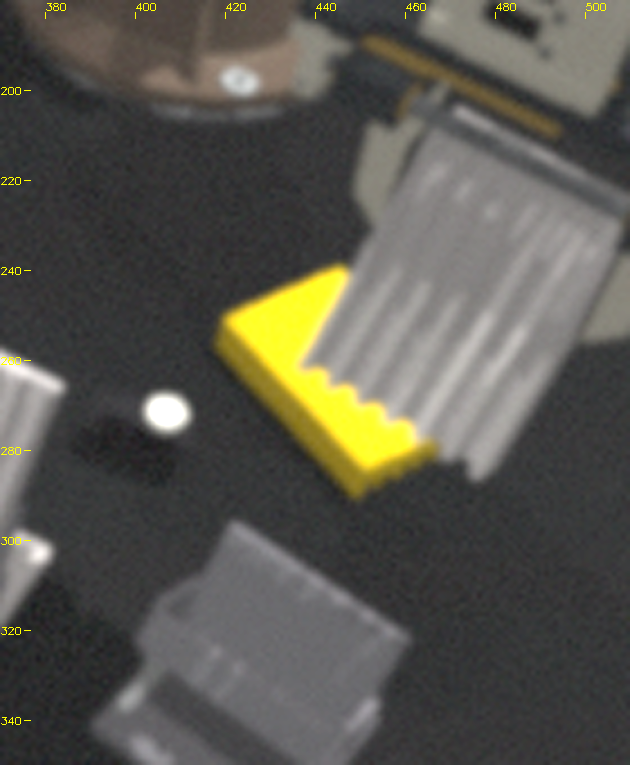

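```bash
cat >> h.py <<'E'
def tmod(o,Rm,off,tilt):
    # module center & axes from tool: off = center rel. to TCP in tool axes (x,y,z); tilt extra
    yaw=np.arctan2(-Rm[0,1],Rm[1,1])
    Rz=R.from_euler('z',yaw).as_matrix()
    th=np.radians(30)+tilt
    u=Rz@np.array([-np.sin(th),0,np.cos(th)]); t=Rz@np.array([np.cos(th),0,np.sin(th)]); w=Rz[:,1]
    c=np.array(o['position'])+Rm@np.array(off); return c,u,t,w
E
python3 - <<'E'
from h import *
o,Rm=state()
T=.06;h=.012;w=.042
obs=[((-T,h,-w),(436.7,262.2)),((-T,h,w),(475.6,284.4)),((T,h,w),(505.5,227.5)),((T,h,-w),(462.5,205.5))]
obs=[((-T,h,-w),(436.7,262.2)),((-T,h,w),(475.0,285.4)),]
def pr(q):
    c,u,t,w_=tmod(o,Rm,(q[0],0,q[1]),q[2]); return np.concatenate([proj("scene",c+a[0]*u+a[1]*t+a[2]*w_)[0]-uv for a,uv in obs])
q0=[-.0125,.0029,0]
print(pr(q0))
img=cv2.resize(cv2.imread("pics/scene5.png")[180:330,400:540],None,fx=5,fy=5,interpolation=cv2.INTER_CUBIC)
import itertools
for tilt,col in((0,(0,0,255)),(-.1,(0,255,0))):
    # pivot about pinch
    off=.025
    th=np.radians(30)+tilt
    c,u,t,ww=tmod(o,Rm,(-np.sin(th)*off, 0, -.0188+np.cos(th)*off),tilt)
    v=list(itertools.product((-T,T),(-h,h),(-w,w)))
    for i,p in enumerate(v):
        for r in v[i+1:]:
            if sum(x!=z for x,z in zip(p,r))==1:
                a=proj("scene",[c+p[0]*u+p[1]*t+p[2]*ww,c+r[0]*u+r[1]*t+r[2]*ww]); a=((a-[400,180]+.5)*5).astype(int)
                cv2.line(img,tuple(map(int,a[0])),tuple(map(int,a[1])),col,1)
    print(tilt,c)
cv2.imwrite("pics/ov2.png",img)
E
```

```text
t 7.83 pos [0.408  0.3144 0.269 ] toolx [-0.998  0.06   0.   ] tooly [ 0.06   0.998 -0.001] yaw_y deg 86.59 w 0.913 F [-0.15  0.38 -3.25] q [ 0.08  0.45 -1.17  1.71  0.44  1.27  0.33]
[-0.97547367 -1.02808641  1.53919794  0.17550375]
0 [0.42052021 0.31367517 0.26618965]
-0.1 [0.41829982 0.31380651 0.2650506 ]
```

View pics/ov2.png

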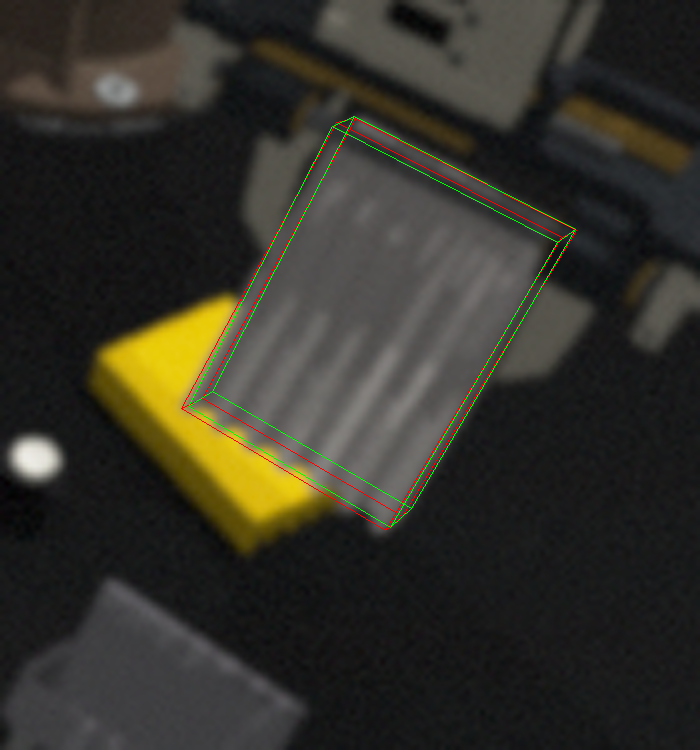

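Emit:
apply_moves:
  targets: [0.6,0,0,0,-0.044,0.6,0,0,0,-0.044,0.6,0,0,0,0]

```text
clock: 8.2
position: [0.4077, 0.3144, 0.2685]
ee_rot: [0.124, -3.137, 0.002]
force: [0.6, -0.3, -4.2]
width: 0.911
```

Run:
```python
from h import *
o,Rm=state(); plan(o['position'],Rm,[(.45,.1,.27),(.4863,-.1175,.25),(.4863,-.1175,.165)])
```

```text
t 8.2 pos [0.4077 0.3144 0.2685] toolx [-0.997 -0.079  0.002] tooly [-0.079  0.997 -0.001] yaw_y deg 94.51 w 0.911 F [ 0.56 -0.35 -4.16] q [ 0.09  0.47 -1.19  1.71  0.45  1.28  0.45]
to (0.45, 0.1, 0.27) tool mm [ -25.2 -217.1   -1.3] rows 4 share each [-0.0158 -0.1357 -0.0008]
to (0.4863, -0.1175, 0.25) tool mm [ -19.1 -219.7   20.2] rows 4 share each [-0.0119 -0.1373  0.0126]
to (0.4863, -0.1175, 0.165) tool mm [-0.2  0.1 85. ] rows 2 share each [-2.000e-04  1.000e-04  1.062e-01]
```

Emit:
apply_moves:
  targets: [0.6,-0.006,-0.05,0,0,0.6,-0.011,-0.093,0,0,0.6,-0.012,-0.1,0,0,0.6,-0.012,-0.1,0,0,0.6,-0.011,-0.1,0,0,0.6,-0.011,-0.1,0,0,0.6,-0.0088,-0.1,0,0,0.6,-0.0088,-0.1,0.01,0,0.6,-0.0088,-0.1,0.01,0,0.6,-0.0088,-0.1,0.01,0,0.6,-0.0088,-0.1,0.01,0,0.6,-0.0036,-0.05,0,0,0.6,0,0,0,0]

```text
clock: 9.82
position: [0.4864, -0.1183, 0.2532]
ee_rot: [0.119, -3.138, -0.001]
force: [-0.1, 0.3, -3.9]
width: 0.915
```

Run:
```python
from h import *
o,Rm=state(); plan(o['position'],Rm,[(.4863,-.1175,.195),(.4863,-.1175,.165)])
```

```text
t 9.82 pos [ 0.4864 -0.1183  0.2532] toolx [-0.997 -0.076  0.001] tooly [-0.076  0.997  0.001] yaw_y deg 94.34 w 0.915 F [-0.08  0.26 -3.92] q [ 0.99  0.44 -1.16  1.77  0.43  1.22  1.36]
to (0.4863, -0.1175, 0.195) tool mm [ 0.   0.8 58.2] rows 2 share each [0.     0.001  0.0728]
to (0.4863, -0.1175, 0.165) tool mm [-0. -0. 30.] rows 1 share each [-0.0001 -0.0001  0.075 ]
```

Emit:
apply_moves:
  targets: [0.6,0,0.001,0.073,0,0.6,0,0.001,0.073,0,0.6,0,0,0.06,0,0.6,0,0,0.01,0,0.6,0,0,0,0]

```text
clock: 10.45
position: [0.4869, -0.1154, 0.1681]
ee_rot: [-0.126, 3.138, 0.0]
force: [0.0, 0.8, -1.9]
width: 0.914
```

```bash
cat >> h.py <<'E'
import itertools
def ovmod(src,x0,y0,wd,ht,S,o,Rm,out,off=.025,n="scene",p=None):
    T=.06;h=.012;w=.042
    img=cv2.convertScaleAbs(cv2.resize(cv2.imread(src)[y0:y0+ht,x0:x0+wd],None,fx=S,fy=S,interpolation=cv2.INTER_CUBIC),alpha=1.2,beta=15)
    th=np.radians(30)
    c,u,t,ww=tmod(o,Rm,(-np.sin(th)*off, 0, -.0188+np.cos(th)*off),0)
    def bx(c,u,t,ww,v,col):
        for i,p in enumerate(v):
            for r in v[i+1:]:
                if sum(x!=z for x,z in zip(p,r))==1:
                    a=proj(n,[c+p[0]*u+p[1]*t+p[2]*ww,c+r[0]*u+r[1]*t+r[2]*ww]); a=((a-[x0,y0]+.5)*S).astype(int)
                    cv2.line(img,tuple(map(int,a[0])),tuple(map(int,a[1])),col,1)
    bx(c,u,t,ww,list(itertools.product((-T,T),(-h,h),(-w,w))),(0,0,255))
    if p is not None:
        u,t,ww=modframe(p[3]); bx(np.array(p[:3]),u,t,ww,list(itertools.product((-T,-.005),(-h,),(-.046,.046))),(0,255,0)); bx(np.array(p[:3]),u,t,ww,list(itertools.product((-T,-.046),(.02,),(-.046,.046))),(0,255,0))
    cv2.imwrite(out,img); print("center",c)
E
python3 - <<'E'
from h import *
o,Rm=state()
for n in("scene","top"): cv2.imwrite(f"pics/{n}6.png",eyes.get_image(n)[:,:,::-1])
ps=[.5293,-.1139,.0962,.079]
ovmod("pics/scene6.png",210,170,120,110,6,o,Rm,"pics/ov3.png",p=ps)
plan(o['position'],Rm,[(.5188,-.1149,.105)])
E
```

```text
t 10.45 pos [ 0.4869 -0.1154  0.1681] toolx [-0.997 -0.08  -0.001] tooly [-0.08   0.997  0.   ] yaw_y deg 94.6 w 0.914 F [ 0.05  0.77 -1.94] q [ 0.92  0.52 -1.09  1.89  0.53  1.06  1.26]
center [ 0.49935442 -0.11438625  0.16525018]
to (0.5188, -0.1149, 0.105) tool mm [-31.8  -2.1  63.1] rows 2 share each [-0.0398 -0.0026  0.0789]
```

View pics/ov3.png

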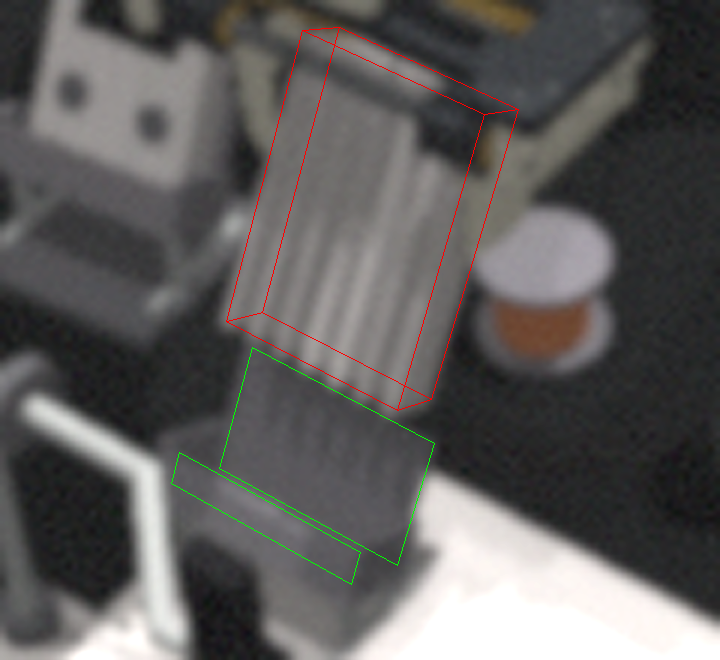

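View pics/top6.png

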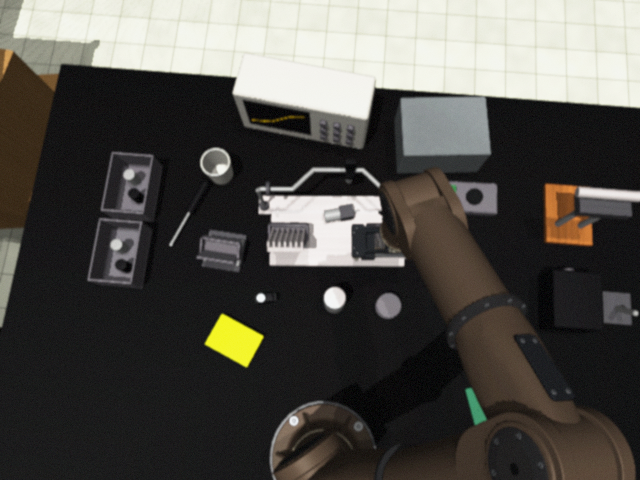

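Emit:
apply_moves:
  targets: [0.6,-0.02,-0.005,0.038,0,0.6,-0.02,0,0.04,0,0.6,-0.016,0,0.032,0,0.6,0,0,0,0]

```text
clock: 11.05
position: [0.5088, -0.1164, 0.1219]
ee_rot: [0.125, -3.137, -0.002]
force: [-0.3, -0.1, -3.6]
width: 0.914
```

Run:
```python
from h import *
o,Rm=state()
cv2.imwrite(f"pics/scene7.png",eyes.get_image("scene")[:,:,::-1])
ps=[.5293,-.1139,.0962,.079]
ovmod("pics/scene7.png",200,180,120,110,6,o,Rm,"pics/ov4.png",p=ps)
plan(o['position'],Rm,[(.5183,-.1149,.103)])
```

```text
t 11.05 pos [ 0.5088 -0.1164  0.1219] toolx [-0.997 -0.079  0.002] tooly [-0.079  0.997  0.001] yaw_y deg 94.56 w 0.914 F [-0.31 -0.11 -3.61] q [ 0.84  0.6  -1.02  1.89  0.61  1.    1.2 ]
center [ 0.52127773 -0.11538254  0.11906728]
to (0.5183, -0.1149, 0.103) tool mm [-9.6  0.7 18.9] rows 1 share each [-0.024   0.0017  0.0473]
```

View pics/ov4.png

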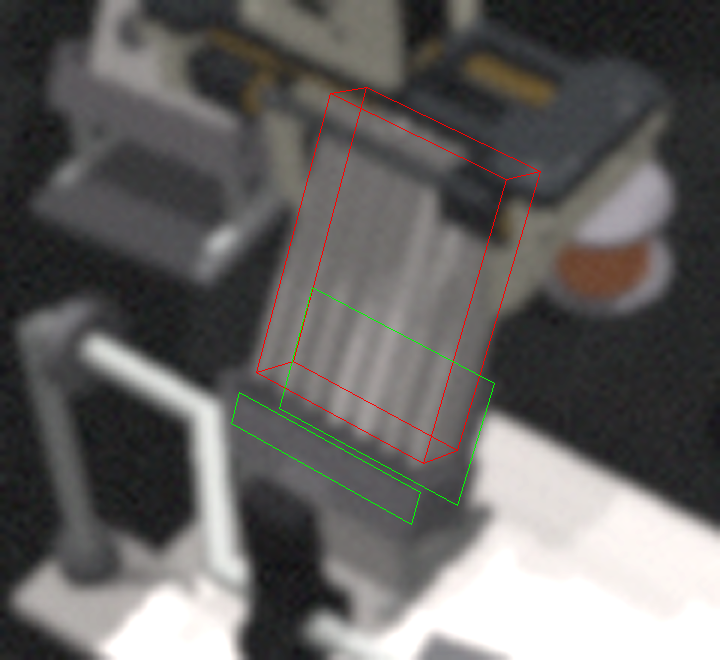

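Emit:
apply_moves:
  targets: [0.6,-0.012,0.001,0.022,0,0.6,-0.011,0.001,0.022,0,0.6,0,0,0,0]

```text
clock: 11.48
position: [0.5181, -0.1151, 0.1051]
ee_rot: [0.124, -3.138, -0.001]
force: [-0.6, -0.5, -3.4]
width: 0.91
```

Emit:
apply_moves:
  targets: [0.6,-0.0015,0,0.004,0,0.6,-0.0015,0,0.004,0,0.6,0,0,0,0]

```text
clock: 11.85
position: [0.5194, -0.1152, 0.1032]
ee_rot: [-0.124, 3.139, -0.001]
force: [-2.0, -1.1, 3.6]
width: 0.911
```

Run:
```python
from h import *
o,Rm=state()
cv2.imwrite(f"pics/scene8.png",eyes.get_image("scene")[:,:,::-1])
ps=[.5293,-.1139,.0962,.079]
ovmod("pics/scene8.png",200,200,120,110,6,o,Rm,"pics/ov5.png",p=ps)
```

```text
t 11.85 pos [ 0.5194 -0.1152  0.1032] toolx [-0.997 -0.079 -0.   ] tooly [-0.079  0.997 -0.001] yaw_y deg 94.53 w 0.911 F [-2.05 -1.07  3.59] q [ 0.81  0.64 -0.99  1.89  0.65  0.98  1.17]
center [ 0.53181162 -0.11420809  0.10035125]
```

View pics/ov5.png

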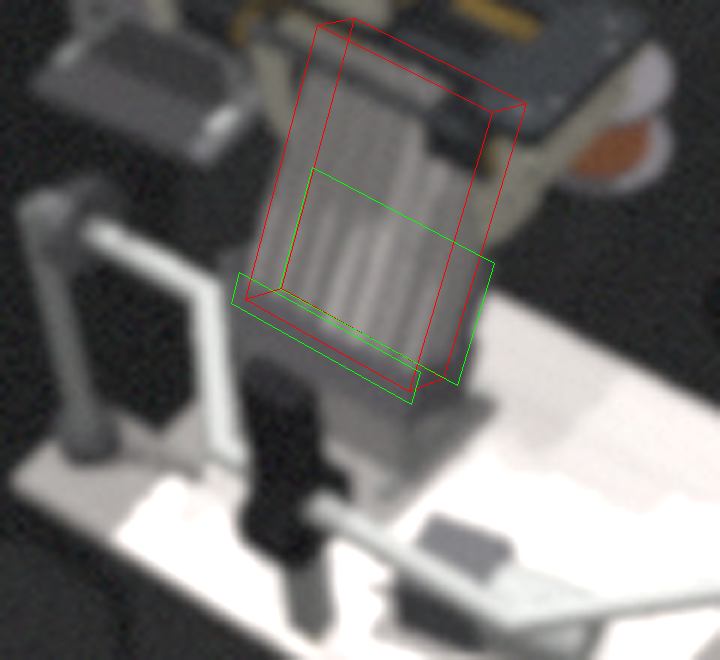

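Emit:
apply_moves:
  targets: [0.6,0.006,0,0.003,0,0.6,0,0,0,0]

```text
clock: 12.15
position: [0.5183, -0.1153, 0.1026]
ee_rot: [-0.124, 3.136, -0.001]
force: [-0.7, -0.9, 6.6]
width: 0.912
```

Resting on the ledge (net ~10 N up). Release slowly.

Emit:
apply_moves:
  targets: [0.6,0,0,0,0,0.6,0,0,0,0]
  grip_force: 10

```text
clock: 12.4
position: [0.5172, -0.1158, 0.1017]
ee_rot: [-0.123, 3.139, -0.001]
force: [-1.3, -2.9, 3.5]
width: 0.911
```

Emit:
apply_moves:
  targets: [0.06,0,0,0,0,0.03,0,0,0,0,0,0,0,0,0,0,0,0,0,0,0,0,0,0,0,0,0,0,0,0]

```text
clock: 13.15
position: [0.517, -0.1153, 0.1014]
ee_rot: [-0.124, 3.139, 0.0]
force: [0.1, 0.0, -1.1]
width: 0.998
```

Run:
```python
from h import *
o,Rm=state()
cv2.imwrite(f"pics/scene9.png",eyes.get_image("scene")[:,:,::-1])
ps=[.5293,-.1139,.0962,.079]
ovmod("pics/scene9.png",200,200,120,110,6,o,Rm,"pics/ov6.png",p=ps)
```

```text
t 13.15 pos [ 0.517  -0.1153  0.1014] toolx [-0.997 -0.079 -0.   ] tooly [-0.079  0.997  0.   ] yaw_y deg 94.52 w 0.998 F [ 0.07  0.05 -1.11] q [ 0.81  0.64 -0.99  1.89  0.65  0.97  1.17]
center [ 0.52946589 -0.11434582  0.09856003]
```

View pics/ov6.png

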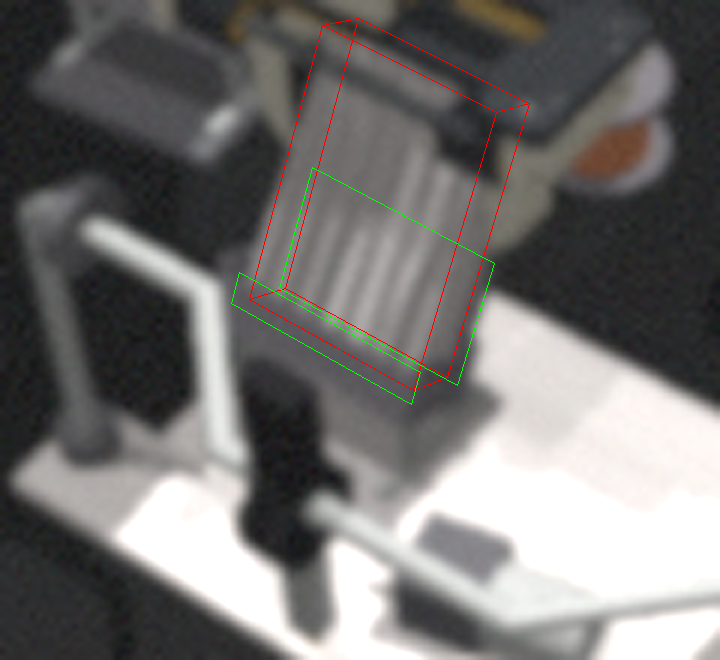

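Emit:
apply_moves:
  targets: [0,0,0,-0.025,0,0,0,0,-0.05,0,0,0,0,-0.06,0,0,0,0,-0.1,0,0,0,0,-0.12,0,0,0,0,-0.1,0,0,0,0,0,0]

```text
clock: 14.08
position: [0.5187, -0.1145, 0.2878]
ee_rot: [-0.124, 3.133, -0.002]
force: [-0.4, -0.5, -0.6]
width: 1.0
```

Run:
```python
from h import *
o,Rm=state()
for n in("scene","top"): cv2.imwrite(f"pics/{n}10.png",eyes.get_image(n)[:,:,::-1])
# overlay seat model
ps=[.5293,-.1139,.0967,.079]
S=6;x0,y0=200,205
img=cv2.resize(cv2.imread("pics/scene10.png")[y0:y0+110,x0:x0+120],None,fx=S,fy=S,interpolation=cv2.INTER_CUBIC)
v=list(itertools.product((-.06,.06),(-.012,.012),(-.042,.042)))
for i,p in enumerate(v):
    for r in v[i+1:]:
        if sum(a!=b for a,b in zip(p,r))==1:
            a=((proj("scene",[modpt(ps,*p),modpt(ps,*r)])-[x0,y0]+.5)*S).astype(int); cv2.line(img,tuple(map(int,a[0])),tuple(map(int,a[1])),(0,0,255),1)
cv2.imwrite("pics/ov7.png",img)
```

```text
t 14.07 pos [ 0.5187 -0.1145  0.2878] toolx [-0.997 -0.079 -0.006] tooly [-0.079  0.997 -0.002] yaw_y deg 94.55 w 1.0 F [-0.39 -0.46 -0.62] q [ 0.93  0.45 -1.15  1.65  0.43  1.31  1.36]
```

View pics/ov7.png

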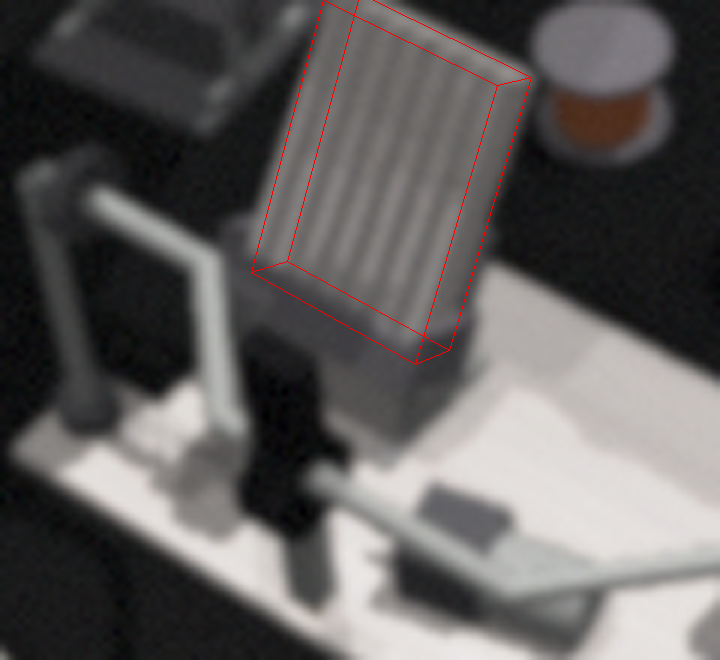

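View pics/scene10.png

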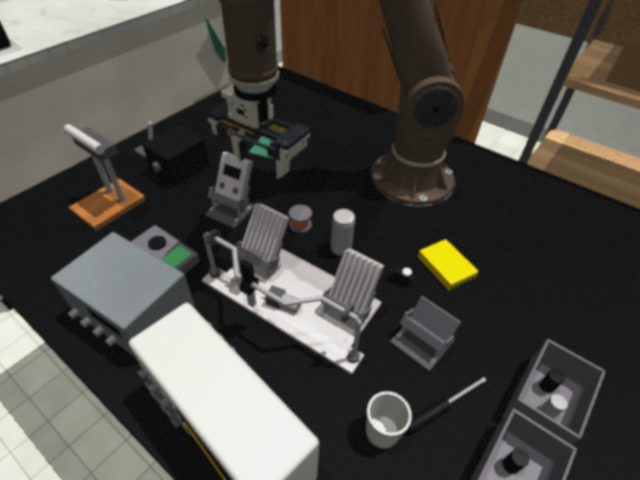

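Run:
```python
from h import *
o,Rm=state(); plan(o['position'],Rm,[(.682,-.005,.275)])
crop("pics/scene10.png",225,245,50,70,9,"pics/a.png");crop("pics/top10.png",325,145,50,70,9,"pics/b.png")
cv2.imwrite("pics/ab.png",cv2.resize(np.hstack([cv2.imread("pics/a.png"),cv2.imread("pics/b.png")]),None,fx=.85,fy=.85))
# tab center model overlay numbers: tab top corners for ring center guess
for y in (-.02,-.015,-.01,-.005,0):
    c=np.array([.6815,y,.147]); 
    Rz=R.from_euler('z',.079).as_matrix()
    f=lambda d:[proj(n,c+Rz@np.array(d))[0].round(1).tolist() for n in("scene","top")]
    print(y,"tabtopctr",f((0,0,.066)),"probe tip",f((0,0,-.077)),"ring",f((0,0,0)))
```

```text
t 14.18 pos [ 0.517  -0.1153  0.2843] toolx [-0.997 -0.079 -0.001] tooly [-0.079  0.997 -0.001] yaw_y deg 94.53 w 0.996 F [-0.4   0.34 -0.39] q [ 0.93  0.46 -1.14  1.66  0.43  1.31  1.36]
to (0.682, -0.005, 0.275) tool mm [-173.2   96.9    9.4] rows 4 share each [-0.1083  0.0606  0.0059]
-0.02 tabtopctr [[241.1, 259.0], [356.9, 161.3]] probe tip [[248.3, 302.7], [353.9, 181.8]] ring [[244.6, 280.5], [355.4, 171.3]]
-0.015 tabtopctr [[243.0, 260.3], [354.7, 161.2]] probe tip [[250.0, 304.0], [352.0, 181.6]] ring [[246.4, 281.7], [353.4, 171.2]]
-0.01 tabtopctr [[244.9, 261.5], [352.6, 161.0]] probe tip [[251.7, 305.2], [350.1, 181.5]] ring [[248.2, 283.0], [351.4, 171.0]]
-0.005 tabtopctr [[246.8, 262.8], [350.4, 160.8]] probe tip [[253.4, 306.4], [348.2, 181.3]] ring [[250.0, 284.3], [349.3, 170.9]]
0 tabtopctr [[248.7, 264.1], [348.3, 160.7]] probe tip [[255.1, 307.7], [346.2, 181.2]] ring [[251.8, 285.6], [347.3, 170.7]]
```

View pics/ab.png

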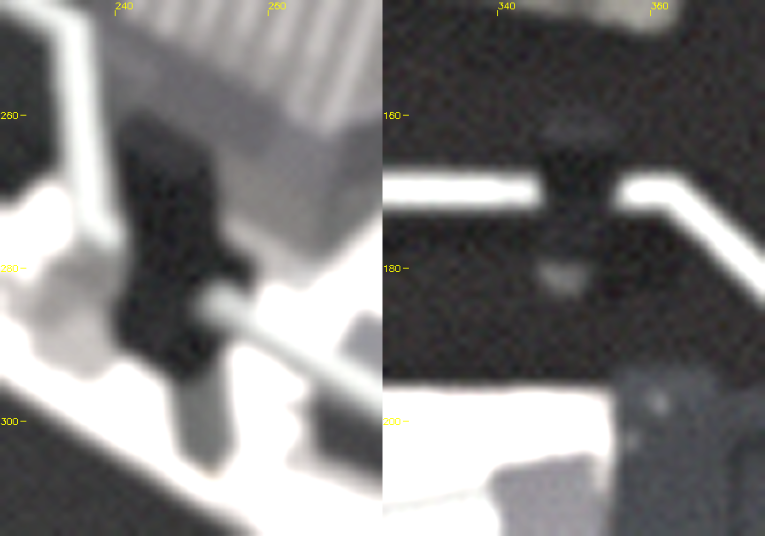

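Emit:
apply_moves:
  targets: [0,-0.107,0.058,0.006,0,0,-0.107,0.058,0.006,0,0,-0.107,0.058,0.006,0,0,-0.109,0.0605,0.006,0,0,0,0,0,0]

```text
clock: 14.8
position: [0.6817, -0.0045, 0.2714]
ee_rot: [0.131, -3.136, -0.004]
force: [-1.0, 0.2, 0.6]
width: 1.0
```

Run:
```python
from h import *
o,Rm=state(); plan(o['position'],Rm,[(.6815,-.008,.178)])
cv2.imwrite("pics/scene11.png",eyes.get_image("scene")[:,:,::-1])
crop("pics/scene11.png",200,190,110,110,6,"pics/c11.png")
```

```text
t 14.8 pos [ 0.6817 -0.0045  0.2714] toolx [-0.996 -0.084  0.003] tooly [-0.084  0.996  0.003] yaw_y deg 94.8 w 1.0 F [-1.    0.2   0.58] q [ 0.46  0.69 -1.    1.29  0.57  1.45  1.17]
to (0.6815, -0.008, 0.178) tool mm [ 0.3 -3.7 93.4] rows 2 share each [ 0.0004 -0.0047  0.1168]
```

View pics/c11.png

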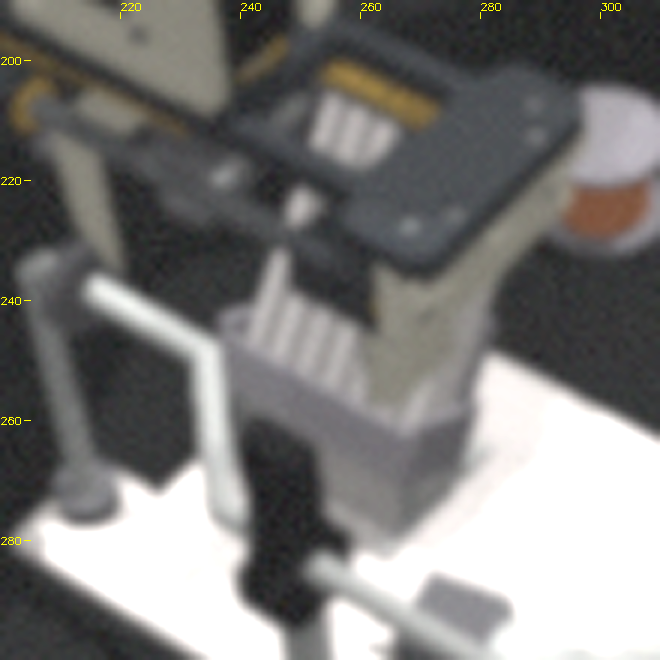

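Emit:
apply_moves:
  targets: [0,0,-0.008,0.06,0,0,0,0,0.06,0,0,0,0,0.06,0,0,0,0,0.045,0,0,0,0,0,0]

```text
clock: 15.48
position: [0.6802, -0.0127, 0.1824]
ee_rot: [0.123, -3.137, 0.001]
force: [-0.3, 0.8, 0.1]
width: 0.999
```

Run:
```python
from h import *
o,Rm=state()
cv2.imwrite("pics/scene12.png",eyes.get_image("scene")[:,:,::-1])
crop("pics/scene12.png",200,220,110,110,6,"pics/c12.png")
```

```text
t 15.47 pos [ 0.6802 -0.0127  0.1824] toolx [-0.997 -0.078  0.003] tooly [-0.078  0.997 -0.001] yaw_y deg 94.49 w 0.999 F [-0.29  0.76  0.08] q [ 0.48  0.75 -0.97  1.42  0.63  1.3   1.12]
```

View pics/c12.png

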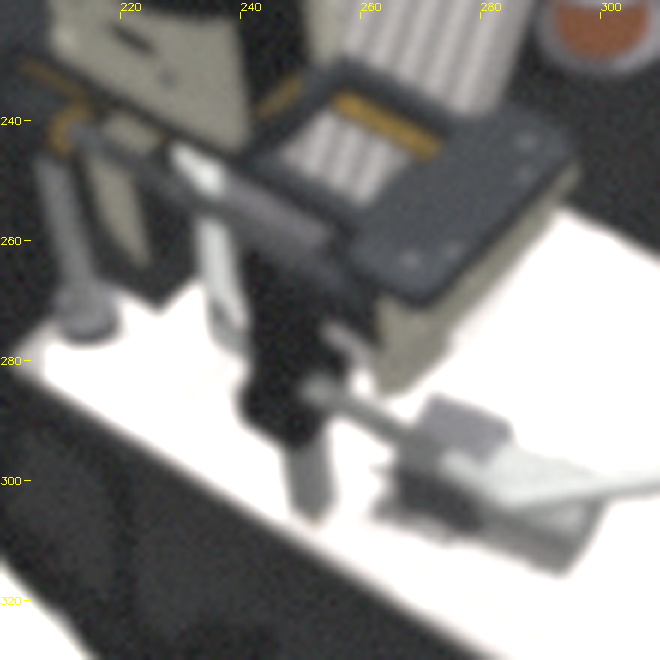

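Emit:
apply_moves:
  targets: [0.3,0,0.008,0,0,0.5,0,0,0,0,0.7,0,0,0,0,0.9,0,0,0,0,0.9,0,0,0,0,0.9,0,0,0,0,0.9,0,0,0,0]
  grip_force: 15

```text
clock: 16.4
position: [0.6811, -0.0083, 0.1838]
ee_rot: [0.124, -3.139, 0.0]
force: [-0.8, -0.1, 0.7]
width: 0.285
```

Emit:
apply_moves:
  targets: [0.9,0,0,-0.009,0,0.9,0,0,-0.009,0,0.9,0,-0.025,0,0,0.9,0,-0.025,0,0,0.9,0,0,0,0.08,0.9,0,0,0,0.09,0.9,0,0,0,0.08,0.9,0,0,0,0]

```text
clock: 17.4
position: [0.6826, -0.0292, 0.1909]
ee_rot: [0.491, 3.103, -0.001]
force: [-0.4, 0.2, -1.9]
width: 0.283
```

```bash
cat >> h.py <<'E'
O=np.array([.5195,.0108]); RS=R.from_euler('z',.079).as_matrix()[:2,:2]
def loc(p): return RS.T@(np.array(p[:2])-O)
def wl(lx,ly,z): return (*(O+RS@np.array([lx,ly])),z)
E
python3 - <<'E'
from h import *
o,Rm=state(); print("local",loc(o['position']).round(4),"rail z rel"); z=o['position'][2]
plan(o['position'],Rm,[wl(.1565,-.063,z),wl(.148,-.0715,z)])
cv2.imwrite("pics/scene13.png",eyes.get_image("scene")[:,:,::-1])
crop("pics/scene13.png",180,220,110,110,6,"pics/c13.png")
E
```

```text
t 17.4 pos [ 0.6826 -0.0292  0.1909] toolx [-0.951  0.309 -0.   ] tooly [ 0.309  0.951 -0.001] yaw_y deg 72.02 w 0.283 F [-0.42  0.17 -1.91] q [ 0.46  0.72 -0.89  1.41  0.56  1.28  0.8 ]
local [ 0.1595 -0.0528] rail z rel
to (np.float64(0.6804837203898692), np.float64(-0.03965286681088005), np.float64(0.19092978160146346)) tool mm [ -1.2 -10.6   0. ] rows 1 share each [-0.0029 -0.0265  0.    ]
to (np.float64(0.6726810325939274), np.float64(-0.04879715809884004), np.float64(0.19092978160146346)) tool mm [  4.6 -11.1   0. ] rows 1 share each [ 0.0115 -0.0278  0.    ]
```

View pics/c13.png

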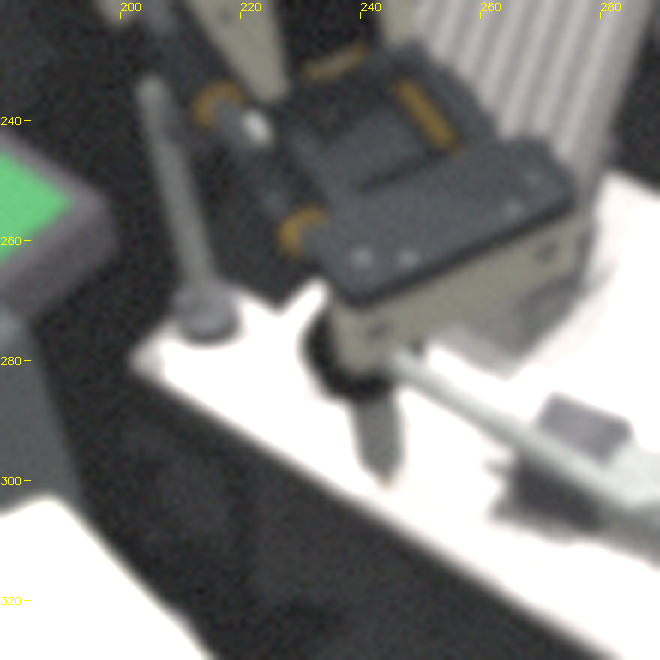

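Emit:
apply_moves:
  targets: [0.9,-0.003,-0.0265,0,0,0.9,0.0115,-0.028,0,0,0.9,0,0,0,0.08,0.9,0,0,0,0.09,0.9,0,0,0,0.08,0.9,0,0,0,0]

```text
clock: 18.2
position: [0.6723, -0.0488, 0.1911]
ee_rot: [1.086, 2.948, -0.001]
force: [0.4, -1.6, -2.1]
width: 0.284
```

Run:
```python
from h import *
o,Rm=state(); print("local",loc(o['position']).round(4)); z=o['position'][2]
plan(o['position'],Rm,[wl(.1195,-.100,z)])
```

```text
t 18.2 pos [ 0.6723 -0.0488  0.1911] toolx [-0.761  0.649 -0.   ] tooly [ 0.649  0.761 -0.001] yaw_y deg 49.56 w 0.284 F [ 0.36 -1.6  -2.12] q [ 0.46  0.67 -0.8   1.44  0.5   1.24  0.47]
local [ 0.1476 -0.0715]
to (np.float64(0.6465190793957697), np.float64(-0.0794574288878824), np.float64(0.19111022117471918)) tool mm [ -0.3 -40.    0. ] rows 1 share each [-6.000e-04 -1.001e-01  1.000e-04]
```

Emit:
apply_moves:
  targets: [0.9,0,-0.033,0,0,0.9,0,-0.033,0,0,0.9,0,-0.033,0,0,0.9,0,0,0,-0.08,0.9,0,0,0,-0.09,0.9,0,0,0,-0.08,0.9,0,0,0,0]

```text
clock: 19.08
position: [0.6465, -0.079, 0.1909]
ee_rot: [-0.492, -3.102, -0.0]
force: [-0.5, -0.8, -1.3]
width: 0.28
```

Run:
```python
from h import *
o,Rm=state(); print("local",loc(o['position']).round(4)); z=o['position'][2]
plan(o['position'],Rm,[wl(.1120,-.109,z),wl(.1094,-.120,z)])
cv2.imwrite("pics/scene14.png",eyes.get_image("scene")[:,:,::-1])
crop("pics/scene14.png",180,200,110,110,6,"pics/c14.png")
```

```text
t 19.07 pos [ 0.6465 -0.079   0.1909] toolx [-0.951  0.31   0.   ] tooly [ 0.31   0.951 -0.   ] yaw_y deg 71.96 w 0.28 F [-0.54 -0.81 -1.34] q [ 0.58  0.67 -0.91  1.5   0.55  1.24  0.86]
local [ 0.1195 -0.0995]
to (np.float64(0.6397527316486462), np.float64(-0.08902124288466197), np.float64(0.19085076887049002)) tool mm [  3.3 -11.7   0. ] rows 1 share each [ 0.0083 -0.0292  0.    ]
to (np.float64(0.63802893710712), np.float64(-0.10019212164949533), np.float64(0.19085076887049002)) tool mm [ -1.8 -11.2  -0. ] rows 1 share each [-0.0045 -0.0279 -0.    ]
```

View pics/c14.png

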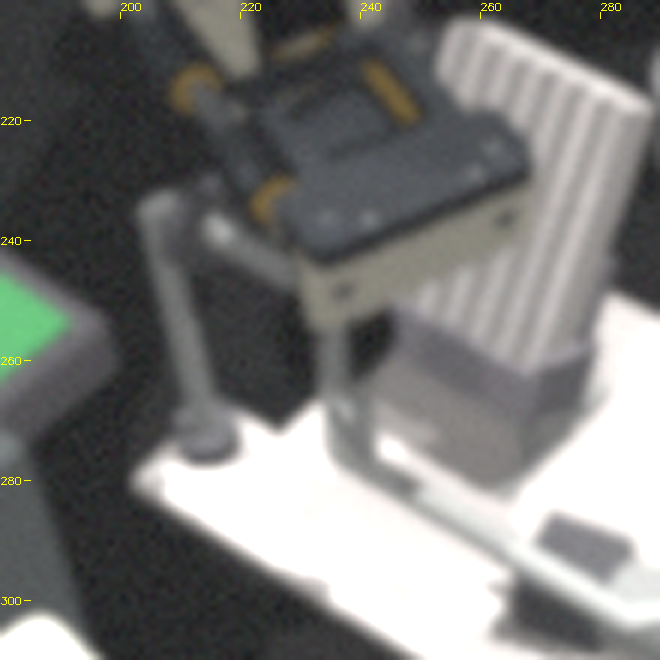

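Emit:
apply_moves:
  targets: [0.9,0.008,-0.029,0,0,0.9,-0.0045,-0.028,0,0,0.9,0,0,0,-0.08,0.9,0,0,0,-0.09,0.9,0,0,0,-0.08,0.9,0,0,0,0]

```text
clock: 19.88
position: [0.6384, -0.1004, 0.1908]
ee_rot: [0.12, -3.139, 0.0]
force: [-0.1, 1.1, -2.2]
width: 0.278
```

Run:
```python
from h import *
o,Rm=state(); print("local",loc(o['position']).round(4)); z=o['position'][2]
plan(o['position'],Rm,[wl(.1094,-.150,z)])
print("stop disc local",loc((.6415,-.1515)),loc((.6425,-.1563)),"Left",loc((.6158,.1883)),loc((.6148,.1855)))
```

```text
t 19.88 pos [ 0.6384 -0.1004  0.1908] toolx [-0.997 -0.076  0.   ] tooly [-0.076  0.997 -0.   ] yaw_y deg 94.39 w 0.278 F [-0.06  1.1  -2.22] q [ 0.66  0.7  -1.    1.51  0.61  1.27  1.23]
local [ 0.1098 -0.1202]
to (np.float64(0.6403964726812699), np.float64(-0.13009855532696904), np.float64(0.1908197125657869)) tool mm [  0.3 -29.8   0. ] rows 1 share each [ 0.0008 -0.0744  0.    ]
stop disc local [ 0.10881113 -0.17142178] [ 0.1094292  -0.17628573] Left [0.11000757 0.16934661] [0.10878972 0.16663426]
```

Emit:
apply_moves:
  targets: [0.9,0,-0.037,0,0,0.9,0,-0.031,0,0,0.9,0,0,0.0125,0,0.9,0,-0.005,0,0,0.9,0,0,0,0]

```text
clock: 20.5
position: [0.6409, -0.1281, 0.186]
ee_rot: [0.124, -3.139, -0.0]
force: [-0.0, 0.3, -2.4]
width: 0.281
```

Emit:
apply_moves:
  targets: [0.9,0,-0.005,0,0,0.9,0,-0.005,0,0,0.9,0,0,0,0]

```text
clock: 20.88
position: [0.6412, -0.1326, 0.186]
ee_rot: [-0.124, 3.139, -0.0]
force: [-0.1, 1.0, -1.2]
width: 0.283
```

Emit:
apply_moves:
  targets: [0.9,0,-0.005,0,0,0.9,0,-0.005,0,0,0.9,0,0,0,0]

```text
clock: 21.25
position: [0.6414, -0.1348, 0.1861]
ee_rot: [0.126, -3.139, -0.003]
force: [-1.1, 5.1, -1.7]
width: 0.28
```

Emit:
apply_moves:
  targets: [0.9,0,0,0.004,0,0.9,0,0,0,0]

```text
clock: 21.5
position: [0.6418, -0.1348, 0.1848]
ee_rot: [-0.126, 3.138, 0.003]
force: [-0.2, 5.5, -0.6]
width: 0.281
```

Run:
```python
from h import *
o,Rm=state(); print("local",loc(o['position']).round(4))
for n in("scene","top"):cv2.imwrite(f"pics/{n}15.png",eyes.get_image(n)[:,:,::-1])
crop("pics/scene15.png",180,200,100,100,6,"pics/c15.png")
```

```text
t 21.5 pos [ 0.6418 -0.1348  0.1848] toolx [-0.997 -0.08  -0.001] tooly [-0.08   0.997  0.002] yaw_y deg 94.6 w 0.281 F [-0.19  5.46 -0.56] q [ 0.7   0.72 -1.    1.49  0.62  1.27  1.29]
local [ 0.1104 -0.1548]
```

View pics/c15.png

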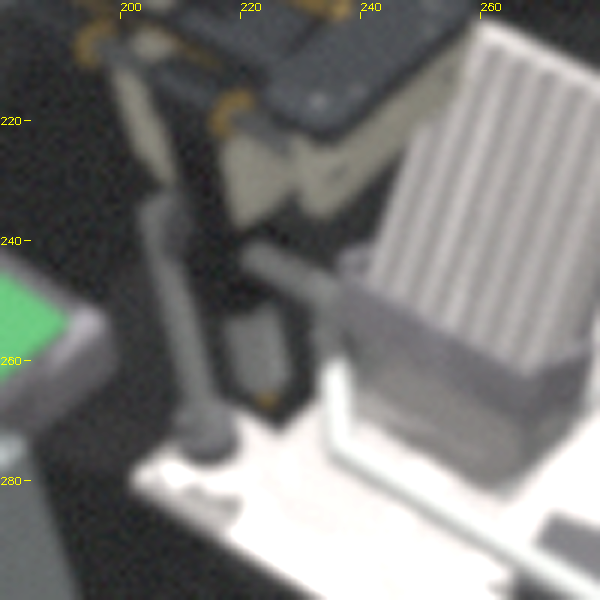

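Emit:
apply_moves:
  targets: [0.65,0,0,0,0,0.6,0,0,0,0,0.5,0,0,0,0,0.3,0,0,0,0,0.1,0,0,0,0,0,0,0,0,0,0,0,0,0,0,0,0,0,0,0]

```text
clock: 22.6
position: [0.6415, -0.1364, 0.1844]
ee_rot: [0.124, -3.139, 0.0]
force: [-0.1, -0.2, 0.0]
width: 0.98
```

Emit:
apply_moves:
  targets: [0,0,0,-0.04,0,0,0,0,-0.08,0,0,0,0,-0.08,0,0,0,0,-0.08,0,0,0,0,-0.05,0,0,0.08,0,0,0,0,0.1,0,0,0,0,0.1,0,0,0,0,0.08,0,0,0,0,0,0,0,0]

```text
clock: 23.85
position: [0.4966, -0.1481, 0.3177]
ee_rot: [-0.123, 3.139, -0.004]
force: [0.8, 0.0, 0.3]
width: 1.001
```

Run:
```python
from h import *
o,Rm=state()
for n in("scene","top"):cv2.imwrite(f"pics/{n}16.png",eyes.get_image(n)[:,:,::-1])
crop("pics/scene16.png",180,200,120,110,5,"pics/c16.png")
crop("pics/top16.png",340,150,110,110,5,"pics/c17.png")
Rz=R.from_euler('z',.079).as_matrix()
for ly in(-.153,-.156,-.16):
    c=np.array(wl(.1094,ly,.147)); print(ly,[[n,proj(n,c+[0,0,d])[0].round(1).tolist()] for n in("scene","top") for d in(.066,-.077)])
```

```text
t 23.85 pos [ 0.4966 -0.1481  0.3177] toolx [-0.997 -0.078 -0.   ] tooly [-0.078  0.997 -0.003] yaw_y deg 94.47 w 1.001 F [0.79 0.02 0.29] q [ 1.03  0.41 -1.17  1.63  0.39  1.36  1.46]
-0.153 [['scene', [216.0, 220.6]], ['scene', [225.4, 265.4]], ['top', [404.6, 181.7]], ['top', [396.7, 200.3]]]
-0.156 [['scene', [214.9, 220.0]], ['scene', [224.4, 264.8]], ['top', [405.9, 181.7]], ['top', [397.8, 200.3]]]
-0.16 [['scene', [213.5, 219.2]], ['scene', [223.1, 264.1]], ['top', [407.6, 181.8]], ['top', [399.4, 200.3]]]
```

View pics/c16.png

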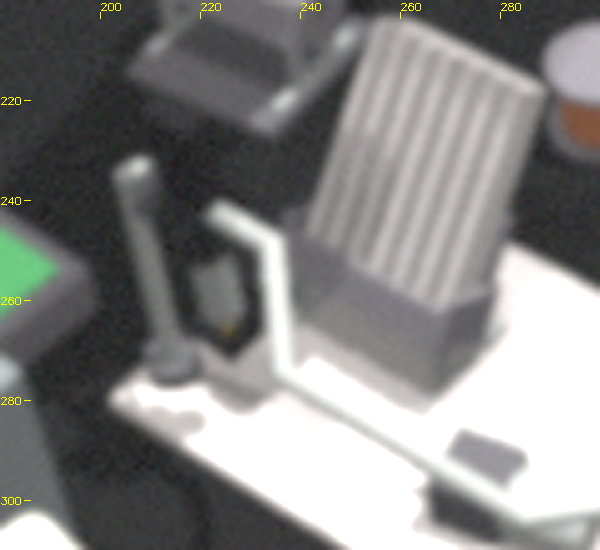

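View pics/c17.png

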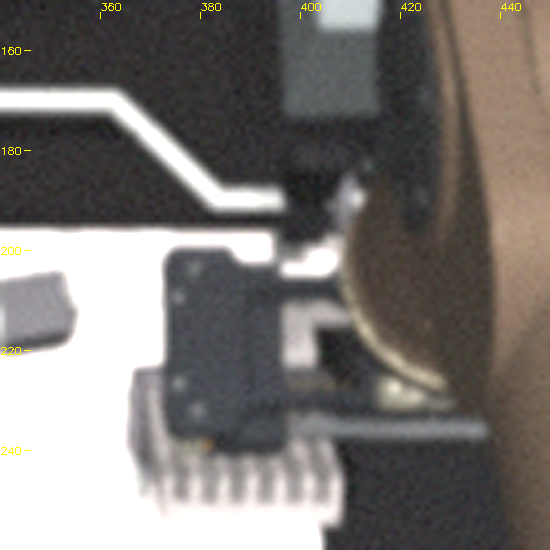

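View pics/scene16.png

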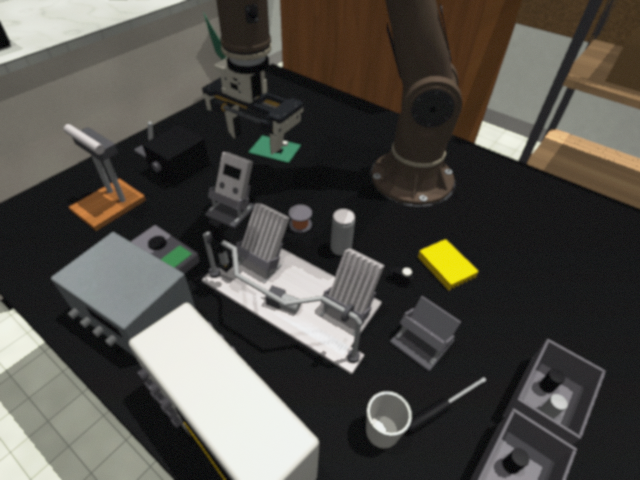

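Emit:
apply_moves:
  targets: [0,0,0,0,0,0,0,0,0,0,0,0,0,0,0,0,0,0,0,0]

```text
clock: 24.45
position: [0.4981, -0.1475, 0.3163]
ee_rot: [0.125, -3.139, -0.001]
force: [-0.9, 0.2, 0.3]
width: 1.001
```

Run:
```python
from h import *
a=cv2.imread("pics/scene16.png"); b=eyes.get_image("scene")[:,:,::-1]; cv2.imwrite("pics/scene17.png",b)
d=cv2.absdiff(a,b)[200:300,195:300].max(2); print(d.max(), (d>40).sum())
print(arm.sign_off())
```

```text
30 0
the job is handed in; nothing more can be done
None
```

I seated the finned waiting module in the empty right cradle and released it. The probe carriage now hangs against the right stop. The job is handed in at about 24.5 s of the 58 s allowed; the hand-in gave no verdict.

- **Module grasp:** I pinched it across its 84 mm width, not across the thickness as the notes suggest. The tool can only point straight down, and its side faces are the only ones parallel to the fingers. I drew it along its lean out of the stand, pushed it in until it touched the ledge, and let go.
- **Module check:** the overlay of the fully seated module matched the picture to about 1 pixel, with its 30° lean kept. The grip never slipped.
- **Carriage:** I gripped it by its tab, lifted it slightly and took it round both bends. I then lowered it and pushed until about 5 N showed it touching the stop. After release its probe tip is where touching predicts, within about 2 mm as I read the picture. In the top view the arm partly hid the stop disc.
- **Last check:** two pictures about 0.6 s apart show nothing moving around the cradle and stop. In the last full view the other two modules and the bystanders look unmoved; I did not measure them.

No check failed or disagreed.

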